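Charge the ball mill

ROBOT

A 6-joint arm with a two-finger parallel gripper is mounted at the origin on a cart in front of the work surface, level with it; the furniture and walls round the work are solid. World frame = base frame: x ahead of the robot, y to its left, z up, the work surface at z = 0. Lengths are in mm, angles in rad, forces in N, time in s.
With the tool pointing down it reaches from about 350 to 775 mm from the base axis. Payload 7.3 kg.
Tool frame: the origin (TCP) lies between the finger pads; the fingertips stand 22 mm ahead of it and the grasp point (between the pads) lies 3 mm ahead of it; z points along the fingers, x is the direction in which the jaws open and shut, and the axes are right-handed (so a half turn about z gives the same grasp; the last joint's range is limited). The gripper opens to 92 mm and grips with 3 to 60 N. Pads are 19 mm wide; open, the fingers measure 130 mm over their backs; the gripper's body (75 mm by 190 mm) begins 47 mm behind the grasp point.
Start: joints at [1.19, 0.342, 1.524, -0, 1.275, -0.146], TCP at [122.123, 510.616, 248.741] pointing down, gripper open.
Joint ranges: [-2.53, 2.53], [-0.77, 2.02], [0.04, 2.7], [-1, 4.14], [0.28, 2.66], [-3.11, 3.11]. Speed limits (rad/s): [2.57, 2.57, 3.14, 3.14, 3.14, 3.14].

INTERFACE

Orientations are given as [roll, pitch, yaw] about the fixed x, y, z axes, in that order (R = Rz(yaw) Ry(pitch) Rx(roll)).
In Python, from plant import * gives the robot as it stands. The module is installed in compiled form; this text tells all that it offers.
- The arm moves only by the shell command python3 -m handwheel 'ROWS' [OPENING]. ROWS is a JSON object of lists of equal length, an entry for each row: "translation": the shift along the world's x, y, z in units of 15 cm (1.0 is 15 cm), a list of three; "twist": the turn about the world's z in units of 90 degrees (1.0 is 90 degrees). In form: {"translation": [[tx, ty, tz], ...], "twist": [twist, ...]}. A call has exactly 8 rows; each row shifts and turns the pose as measured when the row begins; what a row does not reach is not made up. A row lasts 1/8 s, in which the tool goes at most 62.5 mm and 10.7 degrees, less where a joint would pass 70% of its speed; a pose out of reach is approached as far as the arm can. A call with a number of a shift or a turn outside -1 to 1 is refused whole. A call with a gripper value outside its range is refused whole. OPENING is the closure in counts, from 0 (fully open) to 255 (shut), set as the call begins (- or left out, the last holds). The fingers move at their own pace and stop on an object; the grip force is fixed at half the most. Time passes only in rows, so rows that do not move let the fingers close, or fill a call up. It gives the time, the measured TCP pose, the force and the opening at its end, in the units of the state.
- get_obs(): the state, without advancing time (a new reading comes with each control period).
- capture(name): name is "side" or "top" or "wrist"; returns a dict with "img" (384x512x3 uint8, red, green, blue), "vertical_fov" (degrees; the focal length in pixels is half the picture's height over the tangent of half this angle, whatever the lens; pixels are square), "cx", "cy" (the principal point, pixels), "distortion" ([k1, k2, p1, p2, k3] as OpenCV has them; the pictures are not rectified), "world_from_camera" (4x4, takes a point from camera to world coordinates). Camera axes: x right, y up, looking along -z (the intrinsics and any distortion apply to the point x, -y, -z); pixel columns grow to the right and rows downward; lengths in mm; the calibration is good to about 2 mm. A picture is of the moment at which its call begins. There is no depth.
- close_job(): hands the job in, once; it reports no verdict.
Trained networks look in the newest picture that a camera, given by its name, has taken for a name from the list of things; names that differ only in an ending like _2 or _b are one class to them, and where a whole thing is asked for, a point or a joint stands for the part that bears it (a point fixed in the world has none). Each returns a list of dicts, best first, with "score" (0 to 1); they miss things now and then, are a little off and sometimes report something else, mostly with a low value. They report only what shows in the picture. A call takes as long as a camera call. They do not tell look-alikes from the thing itself.
- search_frame(camera, label): "position" ([x, y, z] in mm, in the coordinates of the camera as it stood for that picture, good to about 4 mm: the middle of the surface that is visible of it).
- spot_point(camera, label): "position" ([x, y, z] in mm, in the coordinates of the camera as it stood for that picture, good to about 4 mm: a listed point, or the origin of a listed thing).
The state is a dict: "time": time; "joint_positions": joint angles; "dq": joint speeds; "tau": joint torques, N m; "tool_pos": TCP position; "tcp_rot": TCP orientation; "contact_force": force on the tool from outside, world axes, zero at the start; "moment": the same for the moment, N m; "grip_width": finger opening in mm.
Only numpy, scipy, OpenCV 4.12 (cv2) and the standard library are available. Lean on these libraries where they do the work, as an engineer would, in place of code of your own. Each camera call takes 0.05 s, during which the arm holds its last target.

TASK

Charge the ball mill: swing its upper loading flap right up, leaving the lower door bolted, and pour all six steel grinding balls from the glass beaker into the trough. Then stand the empty beaker upright on the worktop, press the flap fully shut, and leave everything else standing where it is.

Things in the scene. Friction and masses are not known exactly. Their poses are not given: they have to be found in the camera images.
- mill: Bench ball mill: fixed white casing, 220 mm deep (x) x 200 wide (y) x 182 high. Origin: centre of its underside; x to its back, y to its left seen from the front, z up. The front is upright to z = 70 mm (at x = -110 mm), then slopes back at 40 degrees to the hinge edge at x = +24 mm, z = 182 mm; the roof behind is flat. Steel loading flap: upper 120 mm of the slope.
- mill_door (a point): Middle of the clean-out door: the lower 55 mm of the slope, steel, as wide as the mill, held shut by two sliding bolts, 60 mm left and right of its middle, that stand 25 mm proud of it. Bolted, it does not move and keeps the balls in. Axes as the mill's.
- mill_trough (a point): Middle of the trough's flat steel floor, 67 mm above the worktop, under the two leaves; the trough is 180 mm wide in the mill's y between 10 mm thick side walls that follow the slope; a ramp rises to its back.
- mill_opening (a point): Middle of the opening under the loading flap, on the slope (mill x = -22 mm, z = 144 mm); 180 mm wide in the mill's y and 120 mm long down the slope, so 92 mm in the mill's x seen from above (x = -68 to +24 mm). Axes as the mill's.
- flap_hinge (a point): Middle of the flap's hinge line at the top edge of the slope (mill x = +24 mm, z = 182 mm); the hinge axis is the mill's y.
- flap_handle (a point): Middle of the flap's bar handle: dark steel round bar, 9 mm thick, 92 mm long along the mill's y, its middle 41 mm out from the flap's face (46 mm from the slope), 106 mm from the hinge along the flap, 116 mm from the hinge axis. The flap's free edge is 13 mm beyond it. Moves with the flap.
- mill_flap (a joint): Angle of the loading flap (rad): 0 fully shut on the slope, growing as its lower edge and handle swing up and over to the back; 2.27 is upright, 2.6 the stop, leaning a little back. The hinge is stiff: the flap stays at any angle and takes about 1 to 6 N at the handle to move, to the very end both ways.
- bolt_left (a joint): Slide of the clean-out door's left bolt (m): 0 shot, 0.012 drawn towards the middle; friction about 5 N. To be left shot.
- bolt_right (a joint): Slide of the clean-out door's right bolt (m): 0 shot, 0.012 drawn towards the middle; friction about 5 N. To be left shot.
- beaker_mid (a point): Centre (34 mm above the underside) of the glass beaker with the balls: straight-sided, 53 mm outer diameter, 68 mm high, wall about 3 mm, no handle, 35 to 70 g empty; its z axis points to the open mouth. The balls fill its lower half: 180 to 215 g in all, the weight about 20 mm above the underside, so held lightly or high up it swings about the line between the fingers.
- small_beaker_mid (a point): Centre of another, empty glass beaker, 45 mm in diameter and 58 mm high; not part of the job.
- white_bottle_mid (a point): Centre of a closed white plastic bottle with a red cap, 58 mm in diameter and 119 mm high; not part of the job.
- dish_mid (a point): Centre of a closed petri dish, 60 mm in diameter and 13 mm high, lying flat; not part of the job.
- ball0_center (a point): Centre of a steel grinding ball, 18 mm in diameter, 24 g; one of six alike, at first in the beaker.
- ball1_center (a point): Centre of a steel grinding ball, 18 mm in diameter, 24 g; one of six alike, at first in the beaker.
- ball2_center (a point): Centre of a steel grinding ball, 18 mm in diameter, 24 g; one of six alike, at first in the beaker.
- ball3_center (a point): Centre of a steel grinding ball, 18 mm in diameter, 24 g; one of six alike, at first in the beaker.
- ball4_center (a point): Centre of a steel grinding ball, 18 mm in diameter, 24 g; one of six alike, at first in the beaker.
- ball5_center (a point): Centre of a steel grinding ball, 18 mm in diameter, 24 g; one of six alike, at first in the beaker.
Things that resemble listed ones, but are neither listed nor needed, are in the scene too. Leave any green or pink look-alike of the part that bears beaker_mid alone.

How it is judged:
By the outcome, as a careful person would: the job done as asked, in the order asked, and still so for the second after the job is handed in, with the robot touching nothing.
It also fails if it takes over 72 s, if anything falls off the work surface, if the arm or the gripper's body presses on something with over 40 N, if the wrist force passes 120 N, or if a joint passes its speed limit or range.

## Working session

There is one attempt and no reset: what is moved stays moved. The work goes in short steps, Python scripts to look and compute and a shell command to move; the robot and the scene stay as the last step left them, time stands still between calls to the robot, and variables do not carry over. Pictures are saved under pics/ and viewed, and the job is handed in when it is done.

```bash
mkdir -p pics; cat > h.py <<'E'
from plant import *
import numpy as np, cv2
def cap(n,fn):
    c=capture(n); cv2.imwrite('pics/'+fn,c['img'][:,:,::-1]); return c
def w(c,p):
    M=np.array(c['world_from_camera']); return M[:3,:3]@np.array(p)+M[:3,3]
def proj(c,P):
    M=np.array(c['world_from_camera']); q=M[:3,:3].T@(np.array(P)-M[:3,3])
    f=192/np.tan(np.radians(c['vertical_fov']/2))
    K=np.array([[f,0,c['cx']],[0,f,c['cy']],[0,0,1.]])
    q=np.array([q[0],-q[1],-q[2]])
    return cv2.projectPoints(q.reshape(1,3),np.zeros(3),np.zeros(3),K,np.array(c['distortion']))[0].ravel()
E
python3 - <<'E'
from h import *
np.set_printoptions(precision=1,suppress=True)
print(get_obs())
for n in ['side','top','wrist']:
    c=cap(n,n+'0.png')
    print(n,c['vertical_fov'],np.array(c['world_from_camera'])[:3,3])
    for l in ['mill','flap_handle','flap_hinge','mill_opening','mill_door','beaker_mid','small_beaker_mid','white_bottle_mid','dish_mid','ball0_center']:
        for r in spot_point(n,l)[:4]:
            P=w(c,r['position']); print(l,round(r['score'],2),P,proj(c,P))
E
```

```text
{'time': 0.0, 'joint_positions': array([ 1.2,  0.3,  1.5, -0. ,  1.3, -0.1]), 'dq': array([ 0., -0.,  0., -0.,  0.,  0.]), 'tau': array([  0. , -43.1, -24.4,   0.1,   0.1,  -0. ]), 'tool_pos': array([122. , 510.2, 248. ]), 'tcp_rot': array([-3.1,  0. ,  1.3]), 'contact_force': array([ 0.4,  0.2, -0.2]), 'moment': array([ 0., -0.,  0.]), 'grip_width': 91.84957377467342}
side 55.963766960204936 [554.6 714.2 448. ]
mill 0.77 [590.3 144.7  -2.1] [213.5 309.1]
flap_handle 0.73 [507.7 149.4 155.5] [256.7 235.8]
flap_hinge 0.91 [615.8 138.  179.6] [194.4 222.6]
mill_opening 0.95 [573.9 143.5 144.7] [219.1 241. ]
mill_door 0.68 [504.  145.2  89.6] [258.4 266.6]
beaker_mid 0.94 [ 485.1 -213.    33.2] [254.1 215.2]
beaker_mid 0.93 [450.5 -70.2  34.9] [272.5 237.7]
beaker_mid 0.67 [408.1  94.1  30.7] [302.7 275.9]
beaker_mid 0.63 [616.2 136.2 181.8] [194.1 221. ]
small_beaker_mid 0.63 [ 466.9 -350.3   28.3] [256.5 198.8]
white_bottle_mid 0.55 [ 504.9 -436.2   57.3] [243.2 181.8]
dish_mid 0.67 [376.    0.9   2.2] [307.8 263.3]
top 55.384647909994136 [ 394.8 -101.5 1031.5]
mill 0.97 [590.5 136.2   1.4] [165.6 160.1]
flap_handle 0.75 [499.8 142.1 154.5] [147.3 184.9]
flap_hinge 0.88 [615.1 140.5 183.4] [147.2 135. ]
mill_opening 0.61 [570.4 139.8 145. ] [150.8 156.9]
mill_door 0.62 [502.9 147.1  90.1] [152.2 186.8]
beaker_mid 0.9 [ 483.4 -213.8   33.3] [289.1 199.5]
beaker_mid 0.71 [446.9 -72.4  31.9] [237.2 211.6]
beaker_mid 0.6 [404.8  93.5  34.5] [175.5 225.7]
beaker_mid 0.6 [ 501.  -433.9   60.1] [371.5 194. ]
small_beaker_mid 0.55 [ 465.8 -346.3   29.7] [336.7 207. ]
white_bottle_mid 0.98 [ 500.8 -435.8   59.7] [372.2 194.1]
dish_mid 0.59 [371.2   0.1   8.6] [210.6 238.8]
dish_mid 0.44 [447.2 -70.7  33.8] [236.6 211.5]
ball0_center 0.56 [503.1 149.8  90.6] [151.1 186.7]
wrist 65.61333358156075 [ 49.  529.  384.5]
```

View pics/side0.png

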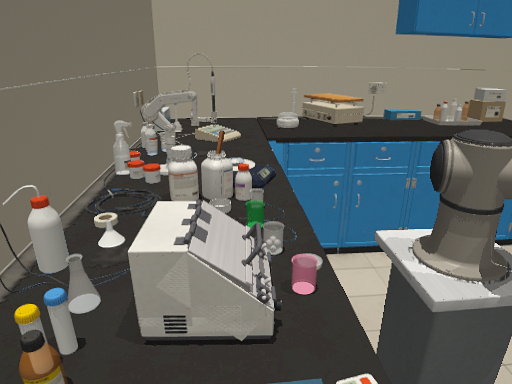

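View pics/top0.png

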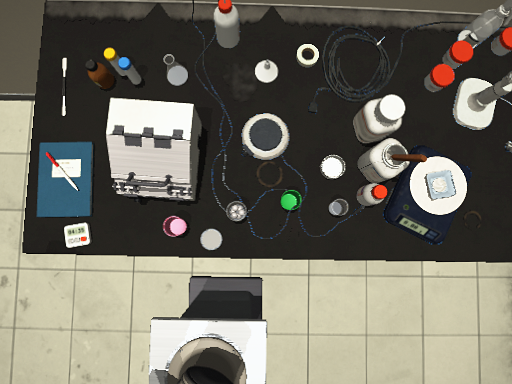

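```bash
python3 - <<'E'
import cv2,numpy as np
a=cv2.imread('pics/top0.png')[170:260,140:320]; b=cv2.imread('pics/side0.png')[170:310,210:350]
cv2.imwrite('pics/crop0.png',np.vstack([cv2.resize(a,None,fx=4,fy=3.3,interpolation=2)[:297,:720],cv2.resize(b,(720,300),interpolation=2)]))
cv2.imwrite('pics/crop1.png',cv2.resize(b,None,fx=4,fy=4,interpolation=2))
E
```

```text
(no output)
```

View crop.

View pics/crop0.png

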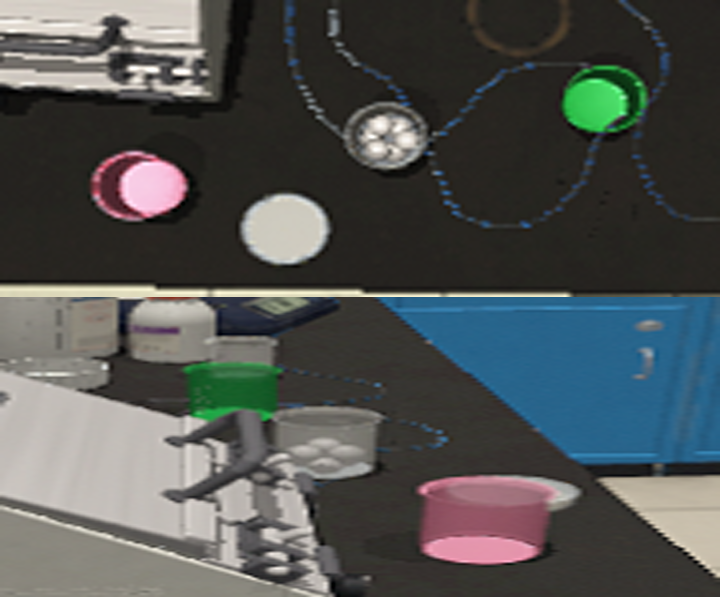

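View pics/crop1.png

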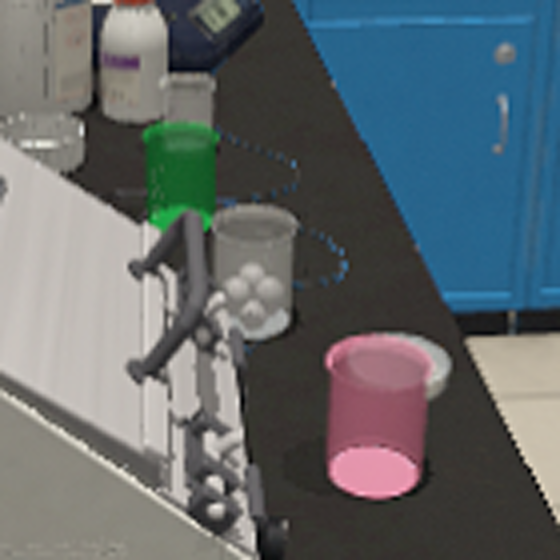

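```bash
cat >> h.py <<'E'
MP={'mill':(0,0,0),'flap_hinge':(24,0,182),'mill_opening':(-22,0,144),'mill_door':(-89,0,87.7)}
def millpts(names=('side','top','wrist'),handle=True,fn='x'):
    out=[]
    for n in names:
        c=cap(n,fn+n+'.png')
        for l in list(MP)+['flap_handle','mill_trough']:
            r=spot_point(n,l)
            if r and r[0]['score']>.4: out.append((n,l,r[0]['score'],w(c,r[0]['position'])))
    return out
def fit(pts):
    from scipy.optimize import least_squares
    P=dict(MP); P['flap_handle']=(24-110.8,0,182-32.9)
    S=[(P[l],q,s) for n,l,s,q in pts if l in P]
    def f(v):
        c,s_=np.cos(v[2]),np.sin(v[2]); r=[]
        for p,q,s in S:
            r+=[s*(v[0]+c*p[0]-s_*p[1]-q[0]),s*(v[1]+s_*p[0]+c*p[1]-q[1])]
        return r
    o=least_squares(f,[590,140,0],loss='soft_l1',f_scale=3); return o.x
E
python3 - <<'E'
from h import *
np.set_printoptions(precision=1,suppress=True)
p=millpts(('side','top'))
for a in p: print(a)
v=fit(p); print(v,np.degrees(v[2]))
a=cv2.imread('pics/top0.png')[90:215,90:215]
cv2.imwrite('pics/crop2.png',cv2.resize(a,None,fx=4.6,fy=4.6,interpolation=2))
E
```

```text
('side', 'mill', 0.61, array([591.3, 142.8,  -1.1]))
('side', 'flap_hinge', 0.56, array([616.8, 138.1, 177.3]))
('side', 'mill_opening', 0.72, array([571.6, 141.6, 144.2]))
('side', 'mill_door', 0.71, array([504.9, 143.1,  87.7]))
('side', 'flap_handle', 0.58, array([507.6, 148.6, 155.3]))
('side', 'mill_trough', 0.91, array([591.7, 142.9,  67.3]))
('top', 'mill', 0.92, array([589.2, 136.5,   0.6]))
('top', 'flap_hinge', 0.81, array([616.8, 136.6, 182.9]))
('top', 'mill_opening', 0.63, array([570. , 141.1, 141.8]))
('top', 'mill_door', 0.93, array([502.7, 148.2,  86.7]))
('top', 'flap_handle', 0.85, array([500.9, 143.7, 154.9]))
[591.6 138.9  -0.1] -4.560467164674636
```

View pics/crop2.png

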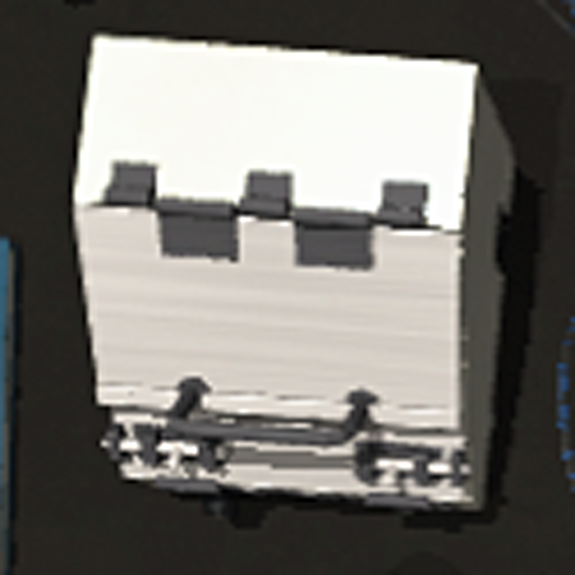

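```bash
python3 -m handwheel '{"translation": [[0.29,-0.275,0],[0.29,-0.275,0],[0.29,-0.275,0],[0.29,-0.275,0],[0.29,-0.275,0],[0.29,-0.275,0],[0.29,-0.275,0],[0.29,-0.275,0]], "twist": [-0.112,-0.112,-0.112,-0.112,-0.112,-0.112,-0.112,-0.112]}' 0; python3 - <<'E'
from h import *
np.set_printoptions(precision=1,suppress=True)
p=millpts(('wrist','top','side'),fn='a')
for a in p: print(a)
v=fit(p); print(v,np.degrees(v[2]))
E
```

```text
time: 3.35
tool_pos: [476.8, 172.4, 249.8]
tcp_rot: [-3.14, -0.006, -0.108]
contact_force: [0.4, 1.6, 0.1]
grip_width: 91.8
('wrist', 'mill', 0.7, array([591.4, 148.9,   3.2]))
('wrist', 'flap_hinge', 0.82, array([620.2, 139. , 182.3]))
('wrist', 'mill_opening', 0.79, array([568.4, 141.4, 147. ]))
('wrist', 'mill_door', 0.66, array([505. , 145.5,  84.7]))
('wrist', 'flap_handle', 0.82, array([502.5, 144.2, 157. ]))
('top', 'mill', 0.6, array([589.6, 136.1,  -0.7]))
('top', 'flap_hinge', 0.81, array([619.2, 140.8, 185.4]))
('top', 'mill_opening', 0.65, array([570.2, 142.8, 142.9]))
('top', 'mill_door', 0.66, array([507.3, 147.3,  89.3]))
('top', 'flap_handle', 0.72, array([499.4, 143.1, 154.8]))
('side', 'mill', 0.83, array([592.9, 142.9,  -0.9]))
('side', 'flap_hinge', 0.61, array([611. , 139.2, 177.8]))
('side', 'mill_opening', 0.77, array([569.8, 142.8, 142.7]))
('side', 'mill_door', 0.72, array([503.9, 144.8,  86.5]))
('side', 'flap_handle', 0.85, array([506. , 148. , 157.4]))
('side', 'mill_trough', 0.95, array([593.1, 141.5,  68.9]))
[592.1 141.4  -0. ] -2.6804363944777263
```

View pics/awrist.png

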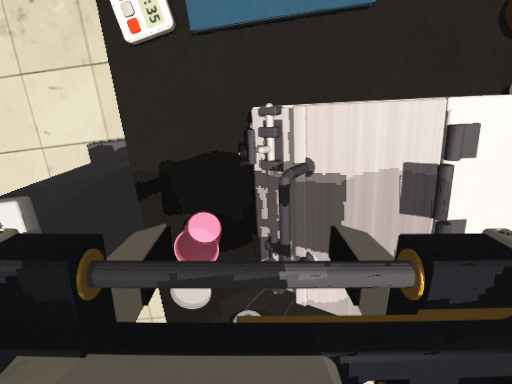

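```bash
python3 -m handwheel '{"translation": [[0.06,-0.06,-0.1],[0.06,-0.06,-0.1],[0.058,-0.06,-0.05],[0,0,-0.05],[0,0,0],[0,0,-0.05],[0,0,-0.05],[0,0,0]], "twist": [0.02,0,0,0,0,0,0,0]}' 172; python3 - <<'E'
from h import *
np.set_printoptions(precision=1,suppress=True)
c=cap('wrist','b1.png')
for r in spot_point('wrist','flap_handle')[:2]: print(r['score'],w(c,r['position']))
E
```

```text
time: 5.4
tool_pos: [503.3, 146.3, 187.2]
tcp_rot: [-3.14, -0.006, -0.071]
contact_force: [-0.1, -0.5, 0.3]
grip_width: 29.9
0.62 [502.1 143.4 158.2]
0.3 [503.2 144.6  83.9]
```

View pics/b1.png

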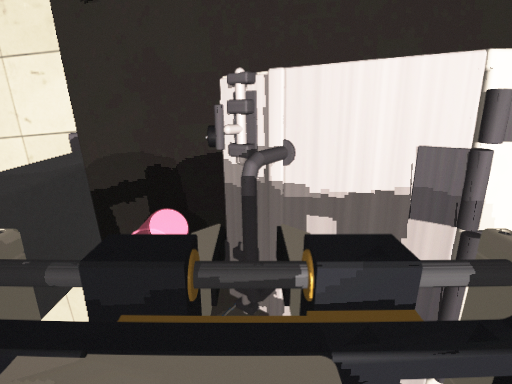

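The bar (px 252, 200) sits centred between the fingers (px 215–285). Lower and grip it.

```bash
python3 -m handwheel '{"translation": [[0,0,-0.07],[0,0,-0.07],[0,0,-0.06],[0,0,0],[0,0,0],[0,0,0],[0,0,0],[0,0,0]], "twist": [0,0,0,0,0,0,0,0]}' 180;  python3 -m handwheel '{"translation": [[0,0,0],[0,0,0],[0,0,0],[0,0,0],[0,0,0],[0,0,0],[0,0,0],[0,0,0]], "twist": [0,0,0,0,0,0,0,0]}' 255
```

```text
time: 6.5
tool_pos: [504.0, 146.4, 156.2]
tcp_rot: [-3.139, -0.008, -0.071]
contact_force: [0.3, -0.7, -0.6]
grip_width: 26.7
time: 7.5
tool_pos: [503.2, 146.4, 156.1]
tcp_rot: [-3.139, -0.007, -0.071]
contact_force: [-1.6, 0.0, 0.6]
grip_width: 7.9
```

```bash
python3 -c "
import numpy as np
a=np.radians(195-np.arange(0,17)*9.3);x=116*np.cos(a)/150;z=116*np.sin(a)/150
for i in range(16):print(i,np.round([(x[i+1]-x[i])*.9976,-(x[i+1]-x[i])*.07,z[i+1]-z[i]],3), np.round([615.3+x[i+1]*150*.9976,153+z[i+1]*150+33],0))"
```

```text
0 [-0.022  0.002  0.123] [500. 174.]
1 [-0.002  0.     0.125] [500. 193.]
2 [ 0.018 -0.001  0.124] [502. 212.]
3 [ 0.038 -0.003  0.12 ] [508. 230.]
4 [ 0.056 -0.004  0.112] [517. 247.]
5 [ 0.074 -0.005  0.101] [528. 262.]
6 [ 0.089 -0.006  0.088] [541. 275.]
7 [ 0.102 -0.007  0.072] [556. 286.]
8 [ 0.112 -0.008  0.055] [573. 294.]
9 [ 0.12  -0.008  0.036] [591. 299.]
10 [ 0.124 -0.009  0.016] [610. 302.]
11 [ 0.125 -0.009 -0.004] [629. 301.]
12 [ 0.123 -0.009 -0.024] [647. 298.]
13 [ 0.117 -0.008 -0.044] [665. 291.]
14 [ 0.108 -0.008 -0.062] [681. 282.]
15 [ 0.097 -0.007 -0.079] [695. 270.]
```

```bash
python3 -m handwheel '{"translation": [[-0.012,0.001,0.062],[-0.01,0.001,0.062],[-0.002,0,0.063],[0,0,0.063],[0.007,0,0.062],[0.011,-0.001,0.062],[0.017,-0.001,0.06],[0.021,-0.002,0.06]], "twist": [0,0,0,0,0,0,0,0]}' 255
```

```text
time: 8.5
tool_pos: [512.1, 145.9, 234.1]
tcp_rot: [-3.138, -0.016, -0.072]
contact_force: [10.1, 1.7, -11.9]
grip_width: 7.8
```

```bash
python3 -m handwheel '{"translation": [[0.03,-0.002,0.055],[0.034,-0.002,0.053],[0.038,-0.002,0.05],[0.042,-0.003,0.047],[0.045,-0.003,0.042],[0.048,-0.003,0.038],[0.051,-0.004,0.035],[0.054,-0.004,0.032]], "twist": [0,0,0,0,0,0,0,0]}' 255; python3 - <<'E'
from h import *
cap('side','c1.png')
E
```

```text
time: 9.5
tool_pos: [562.4, 143.3, 288.4]
tcp_rot: [-3.138, -0.004, -0.071]
contact_force: [-1.4, 3.2, -9.0]
grip_width: 8.0
```

View pics/c1.png

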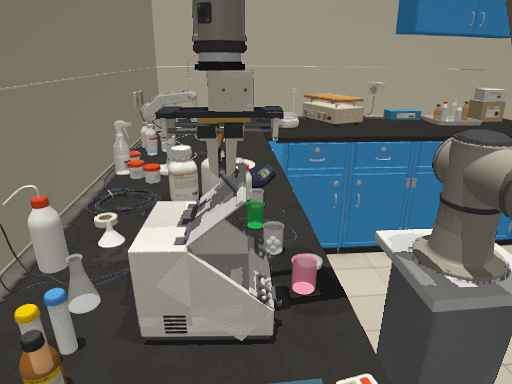

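```bash
python3 -c "
import numpy as np
a=np.radians(117.6-np.arange(0,10)*8.5);x=116*np.cos(a)/150;z=116*np.sin(a)/150
for i in range(9):print(i,np.round([(x[i+1]-x[i]),z[i+1]-z[i]],3))"
```

```text
0 [0.105 0.045]
1 [0.111 0.029]
2 [0.114 0.013]
3 [ 0.115 -0.004]
4 [ 0.113 -0.021]
5 [ 0.108 -0.038]
6 [ 0.102 -0.053]
7 [ 0.093 -0.068]
8 [ 0.082 -0.081]
```

```bash
python3 -m handwheel '{"translation": [[0.105,-0.007,0.045],[0.111,-0.007,0.029],[0.114,-0.008,0.013],[0.115,-0.008,-0.004],[0.113,-0.008,-0.021],[0.108,-0.007,-0.038],[0.102,-0.007,-0.053],[0.0,0,0]], "twist": [0,0,0,0,0,0,0,0]}' 255
```

```text
time: 10.55
tool_pos: [678.7, 137.3, 287.2]
tcp_rot: [-3.136, 0.003, -0.068]
contact_force: [0.4, 1.3, -7.6]
grip_width: 7.6
```

```bash
python3 -m handwheel '{"translation": [[0.033,-0.002,-0.03],[0.033,-0.002,-0.033],[0.033,-0.002,-0.035],[0.025,-0.002,-0.035],[0.01,0,-0.015],[0,0,0],[0,0,0],[0,0,0]], "twist": [0,0,0,0,0,0,0,0]}' 255; python3 - <<'E'
from h import *
cap('side','c2.png')
E
```

```text
time: 11.55
tool_pos: [693.8, 136.4, 275.8]
tcp_rot: [-3.137, 0.004, -0.067]
contact_force: [-4.8, 1.9, -0.5]
grip_width: 7.7
```

View pics/c2.png

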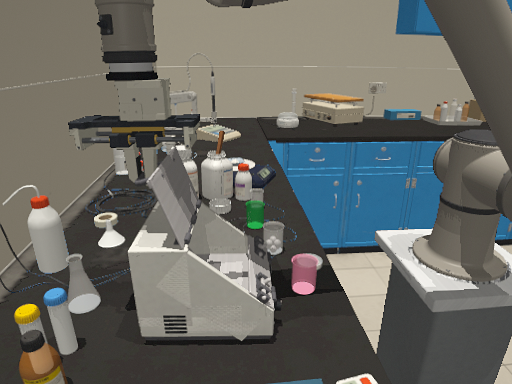

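```bash
python3 -m handwheel '{"translation": [[0.03,-0.002,-0.035],[0.03,-0.002,-0.035],[0.02,-0.002,-0.03],[0.02,-0.002,-0.03],[0,0,0],[0,0,0],[0,0,0],[0,0,0]], "twist": [0,0,0,0,0,0,0,0]}' 255
```

```text
time: 12.6
tool_pos: [694.0, 136.4, 275.7]
tcp_rot: [-3.139, 0.024, -0.063]
contact_force: [-5.5, 1.1, 0.1]
grip_width: 8.2
```

```bash
python3 - <<'E'
from h import *
c=cap('side','c3.png')
img=c['img'][:,:,::-1].copy()
def mw(x,y,z,o=(591.8,140.5),t=-0.07): return [o[0]+x*np.cos(t)-y*np.sin(t),o[1]+x*np.sin(t)+y*np.cos(t),z]
for q,col in [(2.27,(0,255,255)),(2.4,(0,255,0)),(2.55,(255,0,0)),(2.6,(0,0,255))]:
    a=np.pi+np.radians(40)-q
    for y in (90,-90):
        for rr in (0,119):
            u,v=proj(c,mw(24+rr*np.cos(a),y,182+rr*np.sin(a))); 
            if rr==0: u0,v0=u,v
        print(q,y,round(u0),round(v0),round(u),round(v))
        cv2.line(img,(int(u0),int(v0)),(int(u),int(v)),col,1)
cv2.imwrite('pics/c3d.png',cv2.resize(img[120:280,120:280],None,fx=3.7,fy=3.7,interpolation=0))
E
```

```text
2.27 90 185 247 179 171
2.27 -90 201 202 198 143
2.4 90 185 247 168 172
2.4 -90 201 202 189 143
2.55 90 185 247 156 174
2.55 -90 201 202 180 145
2.6 90 185 247 152 176
2.6 -90 201 202 177 146
```

View pics/c3d.png

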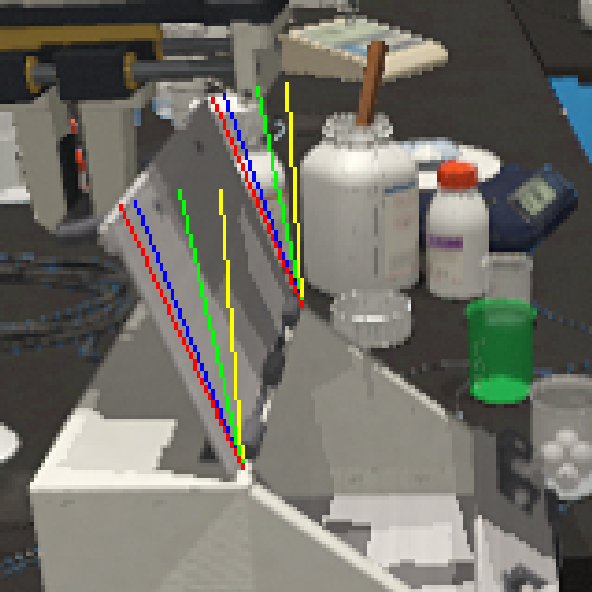

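```bash
python3 -m handwheel '{"translation": [[0,0,0],[0,0,0],[0,0,0],[0,0,0.08],[0,0,0.1],[0,0,0.1],[0,0,0.1],[0,0,0.1]], "twist": [0,0,0,0,0,0,0,0]}' 194
```

```text
time: 13.65
tool_pos: [696.9, 134.6, 354.2]
tcp_rot: [-3.139, 0.013, -0.066]
contact_force: [-1.6, -0.4, 0.1]
grip_width: 21.6
```

```bash
python3 -m handwheel '{"translation": [[-0.207,-0.172,0],[-0.207,-0.172,0],[-0.207,-0.172,0],[-0.207,-0.172,0],[-0.207,-0.172,-0.2],[-0.207,-0.172,-0.2],[-0.207,-0.172,-0.2],[-0.207,-0.172,-0.2]], "twist": [0.117,0.117,0.117,0.117,0.117,0.117,0.117,0.117]}' 0; python3 - <<'E'
from h import *
np.set_printoptions(precision=1,suppress=True)
for n in ('wrist','top','side'):
    c=cap(n,'d'+n+'.png')
    for r in spot_point(n,'beaker_mid')[:4]:
        P=w(c,r['position']); print(n,round(r['score'],2),P,proj(c,P))
E
```

```text
time: 14.65
tool_pos: [446.7, -76.9, 242.6]
tcp_rot: [3.124, 0.002, 1.436]
contact_force: [1.3, 0.7, -0.4]
grip_width: 91.2
wrist 0.71 [401.5  96.5  39. ] [399.5 110.4]
wrist 0.66 [446.4 -70.3  32.7] [255.2 168.1]
wrist 0.55 [ 481.9 -214.2   37.1] [142.7 212.6]
top 0.67 [ 482.7 -214.3   34.6] [289.3 199.7]
top 0.65 [405.1  94.4  36.2] [175.1 225.6]
side 0.68 [449.7 -67.6  38.3] [273. 237.]
side 0.65 [410.1  94.9  31. ] [301.9 276.1]
side 0.56 [ 488.  -213.    32.6] [253.  215.4]
side 0.43 [573.6 143.  141. ] [219.4 242.7]
```

View pics/dwrist.png

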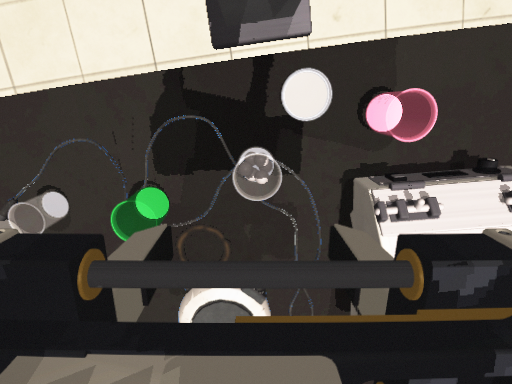

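```bash
python3 -m handwheel '{"translation": [[0.012,0.04,-0.2],[0,0,-0.2],[0,0,-0.2],[0,0,-0.2],[0,0,-0.2],[0,0,-0.15],[0,0,-0.1],[0,0,0]], "twist": [0.041,0,0,0,0,0,0,0]}' 0
```

```text
time: 15.95
tool_pos: [466.3, -67.1, 58.5]
tcp_rot: [3.099, 0.006, 1.495]
contact_force: [1.1, -0.3, -0.3]
grip_width: 91.9
```

```bash
python3 -m handwheel '{"translation": [[-0.06,-0.01,-0.03],[-0.04,-0.01,-0.03],[-0.02,0,-0.01],[0,0,0],[0,0,0],[0,0,0],[0,0,0],[0,0,0]], "twist": [0,0,0,0,0,0,0,0]}' 0; python3 - <<'E'
from h import *
cap('side','e1.png'); cap('wrist','e2.png')
E
```

```text
time: 16.95
tool_pos: [449.9, -70.6, 50.1]
tcp_rot: [3.093, 0.007, 1.495]
contact_force: [-0.6, 0.3, -0.0]
grip_width: 91.6
```

View pics/e2.png

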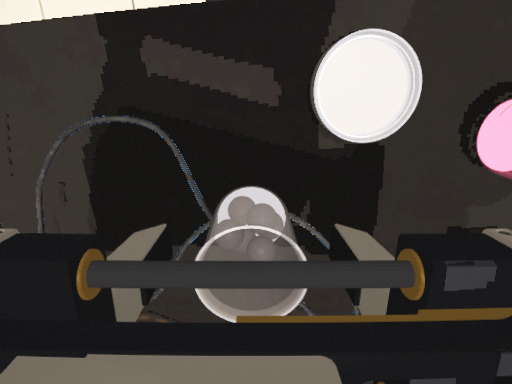

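View pics/e1.png

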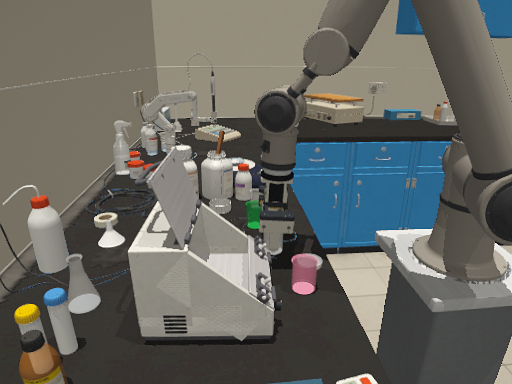

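Fingers straddle the beaker (mouth centre px 251,275, with balls visible). Grip and lift.

```bash
python3 -m handwheel '{"translation": [[0,0,0],[0,0,0],[0,0,0],[0,0,0],[0,0,0],[0,0,0],[0,0,0],[0,0,0.02]], "twist": [0,0,0,0,0,0,0,0]}' 255;  python3 -m handwheel '{"translation": [[0,0,0.05],[0,0,0.1],[0,0,0.15],[0,0,0.15],[0,0,0.15],[0,0,0.15],[0,0,0.15],[0,0,0.1]], "twist": [0,0,0,0,0,0,0,0]}' 255; python3 - <<'E'
from h import *
cap('side','e3.png')
E
```

```text
time: 18.05
tool_pos: [449.5, -70.3, 52.8]
tcp_rot: [3.094, 0.007, 1.495]
contact_force: [-0.5, 0.6, -1.9]
grip_width: 51.6
time: 19.05
tool_pos: [447.2, -69.7, 209.5]
tcp_rot: [3.097, 0.006, 1.495]
contact_force: [-0.3, -0.5, -1.2]
grip_width: 51.3
```

View pics/e3.png

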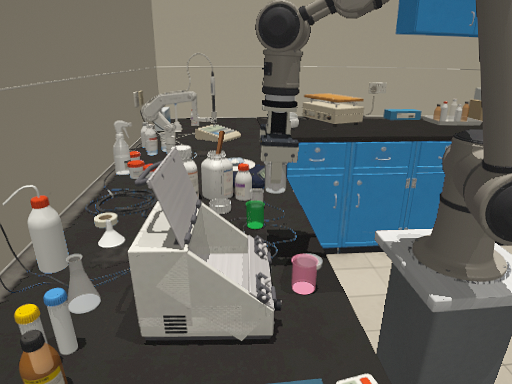

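```bash
python3 -m handwheel '{"translation": [[0.06,0.14,0],[0.08,0.18,0],[0.08,0.19,0],[0.08,0.19,0],[0.08,0.19,0],[0.08,0.19,0],[0.08,0.19,-0.03],[0.07,0.16,-0.1]], "twist": [0,0,0,0,0,0,0,0]}' 255; python3 - <<'E'
from h import *
cap('side','f1.png');cap('top','f2.png')
E
```

```text
time: 20.1
tool_pos: [539.8, 149.9, 191.7]
tcp_rot: [3.094, 0.008, 1.491]
contact_force: [-0.6, -0.2, -2.7]
grip_width: 51.5
```

View pics/f1.png

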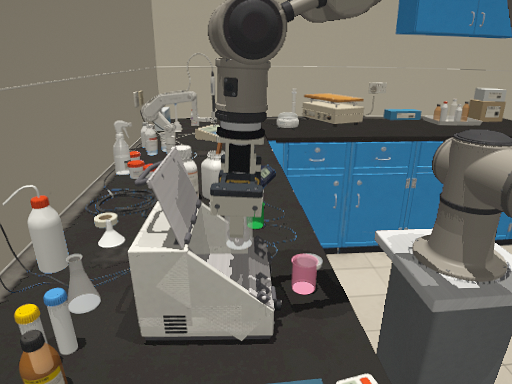

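View pics/f2.png

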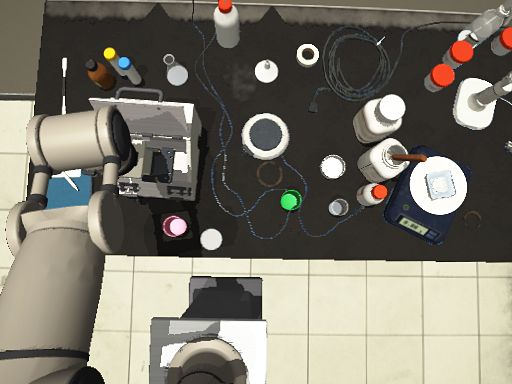

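```bash
python3 -m handwheel '{"translation": [[0,-0.03,-0.06],[0,0,-0.06],[0,0,-0.06],[0,0,-0.04],[0,0,-0.02],[0.0,0,-0.02],[0.01,0,-0.02],[0.02,0,-0.02]], "twist": [0,0,0,0,0,0,0,0]}' 255; python3 - <<'E'
from h import *
cap('side','f3.png')
im=cv2.imread('pics/f3.png')[150:350,130:330]; cv2.imwrite('pics/f3c.png',cv2.resize(im,None,fx=3,fy=3,interpolation=2))
E
```

```text
time: 21.2
tool_pos: [550.9, 142.8, 151.4]
tcp_rot: [3.074, 0.005, 1.49]
contact_force: [-0.2, -1.4, 3.6]
grip_width: 51.4
```

View pics/f3c.png

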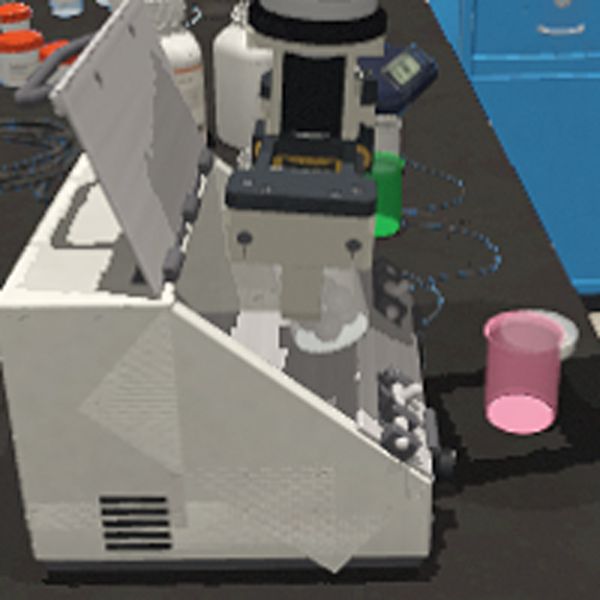

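```bash
python3 -m handwheel '{"translation": [[0.025,0,-0.015],[0.025,0,-0.015],[0.02,0,-0.018],[0.015,0,-0.02],[0.012,0,-0.022],[0.01,0,-0.025],[0.01,0,-0.025],[0.005,0,-0.025]], "twist": [0,0,0,0,0,0,0,0]}' 255; python3 - <<'E'
from h import *
cap('side','f4.png')
im=cv2.imread('pics/f4.png')[170:320,170:320]; cv2.imwrite('pics/f4c.png',cv2.resize(im,None,fx=4,fy=4,interpolation=2))
cap('wrist','f4w.png')
E
```

```text
time: 22.25
tool_pos: [576.1, 142.0, 127.8]
tcp_rot: [3.06, 0.004, 1.489]
contact_force: [6.2, -2.2, 5.5]
grip_width: 51.3
```

View pics/f4c.png

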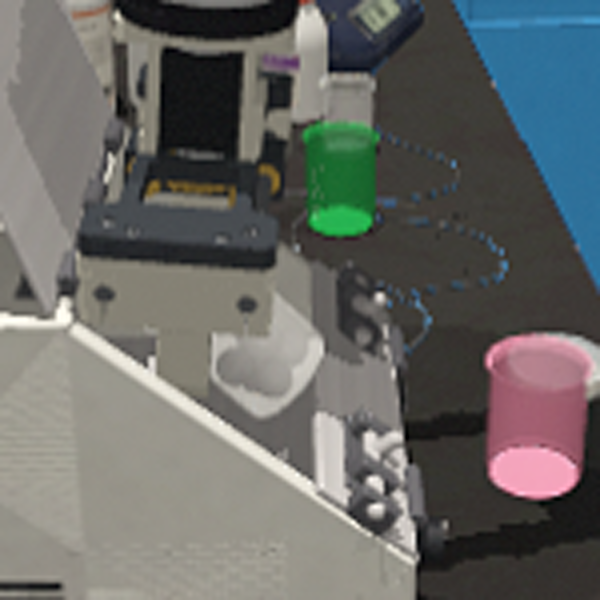

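View pics/f4w.png

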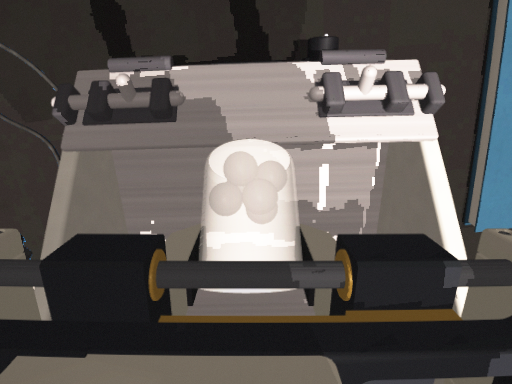

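```bash
python3 -m handwheel '{"translation": [[0.02,0,0.09],[0.0,0,0.1],[0,0,0.1],[0,0,0.08],[-0.07,0.01,0],[-0.08,0.01,0],[-0.08,0.01,0],[-0.06,0,0]], "twist": [0,0,0,0,0,0,0,0]}' 255; python3 - <<'E'
from h import *
cap('side','f5.png')
im=cv2.imread('pics/f5.png')[170:320,170:320]; cv2.imwrite('pics/f5c.png',cv2.resize(im,None,fx=4,fy=4,interpolation=2))
E
```

```text
time: 23.35
tool_pos: [528.4, 147.3, 183.0]
tcp_rot: [3.072, 0.005, 1.489]
contact_force: [0.4, 0.1, -1.8]
grip_width: 51.4
```

View pics/f5c.png

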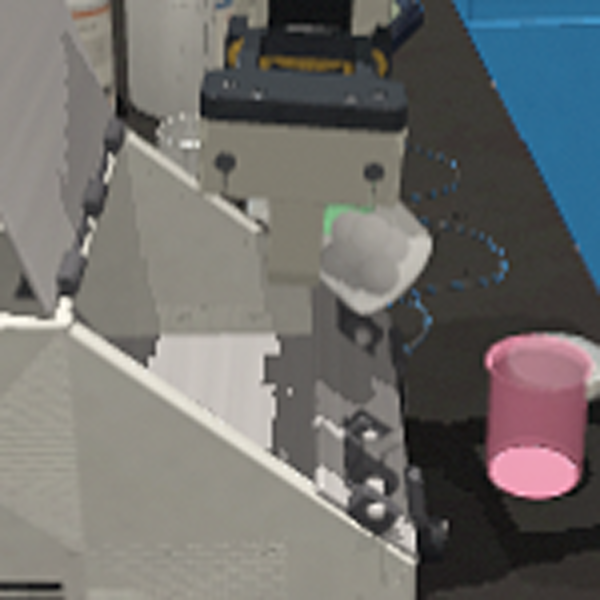

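```bash
python3 -m handwheel '{"translation": [[-0.011,0,-0.045],[-0.011,0,-0.045],[-0.011,0,-0.045],[-0.011,0,-0.045],[-0.011,0,-0.04],[-0.005,0,-0.03],[0.02,0,-0.01],[0.03,0,-0.01]], "twist": [0,0,0,0,0,0,0,0]}' 255; python3 - <<'E'
from h import *
cap('side','f6.png')
im=cv2.imread('pics/f6.png')[170:320,170:320]; cv2.imwrite('pics/f6c.png',cv2.resize(im,None,fx=4,fy=4,interpolation=2))
E
```

```text
time: 24.4
tool_pos: [525.8, 147.1, 138.9]
tcp_rot: [3.073, 0.005, 1.489]
contact_force: [-0.6, -0.1, -0.9]
grip_width: 51.1
```

View pics/f6c.png

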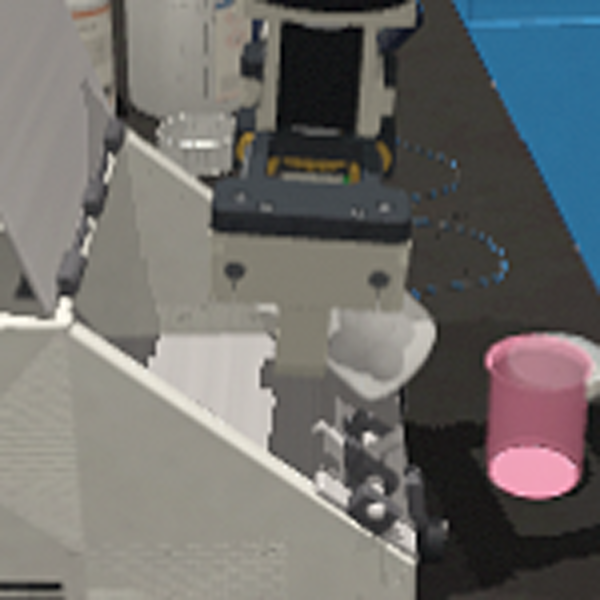

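```bash
python3 -m handwheel '{"translation": [[0.035,-0.002,-0.003],[0.035,-0.002,-0.006],[0.03,-0.002,-0.008],[0.025,-0.002,-0.012],[0.02,0,-0.018],[0.015,0,-0.02],[0.01,0,-0.025],[0.01,0,-0.025]], "twist": [0,0,0,0,0,0,0,0]}' 255; python3 - <<'E'
from h import *
cap('side','f7.png')
im=cv2.imread('pics/f7.png')[170:320,170:320]; cv2.imwrite('pics/f7c.png',cv2.resize(im,None,fx=4,fy=4,interpolation=2))
cap('wrist','f7w.png')
E
```

```text
time: 25.45
tool_pos: [557.5, 145.0, 122.9]
tcp_rot: [3.067, 0.006, 1.489]
contact_force: [0.7, -1.5, 4.2]
grip_width: 51.3
```

View pics/f7c.png

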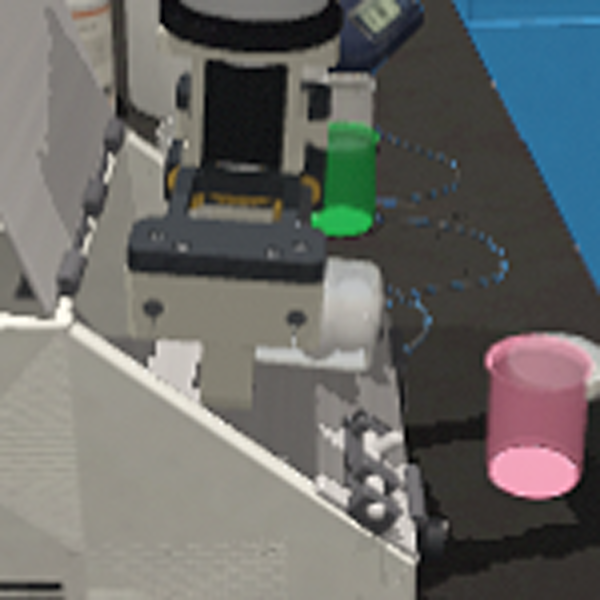

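View pics/f7w.png

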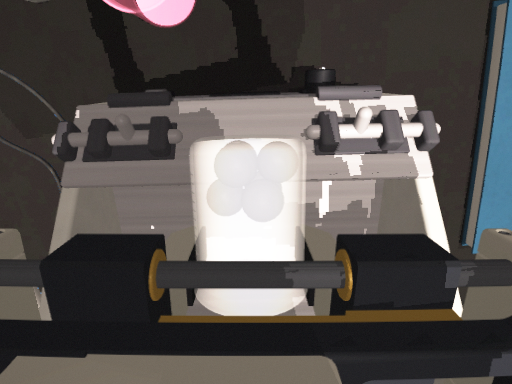

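```bash
python3 -m handwheel '{"translation": [[-0.03,0.002,0.015],[-0.03,0.002,0],[-0.015,0,-0.01],[-0.003,0,-0.013],[-0.003,0,-0.013],[-0.003,0,-0.013],[-0.003,0,-0.013],[0,0,-0.01]], "twist": [0,0,0,0,0,0,0,0]}' 255; python3 - <<'E'
from h import *
cap('side','f8.png')
im=cv2.imread('pics/f8.png')[170:320,170:320]; cv2.imwrite('pics/f8c.png',cv2.resize(im,None,fx=4,fy=4,interpolation=2))
cap('wrist','f8w.png')
E
```

```text
time: 26.55
tool_pos: [548.4, 146.0, 119.2]
tcp_rot: [3.052, 0.003, 1.49]
contact_force: [-0.3, -1.1, 4.8]
grip_width: 51.2
```

View pics/f8c.png

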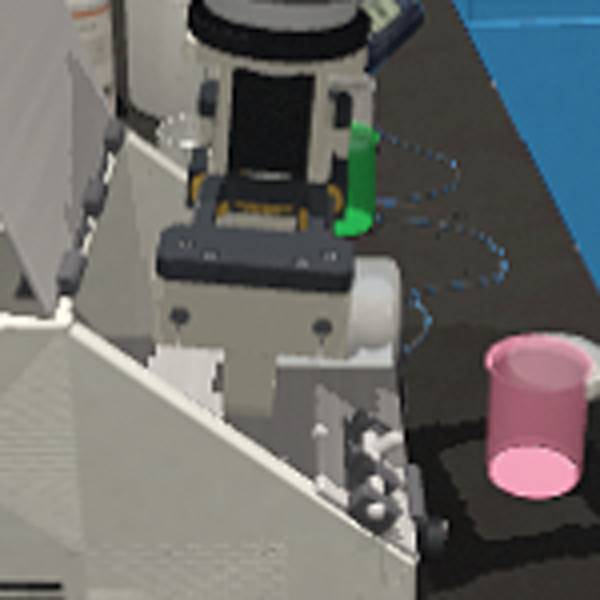

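View pics/f8w.png

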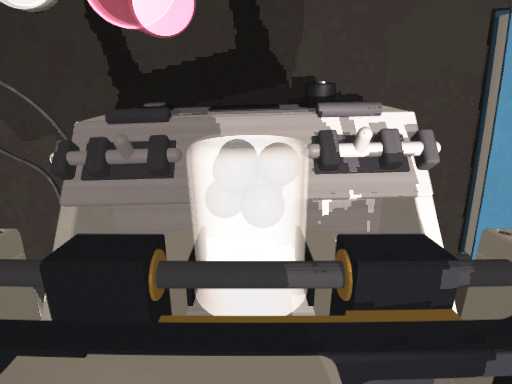

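```bash
python3 -m handwheel '{"translation": [[-0.003,0,-0.02],[-0.003,0,-0.025],[-0.003,0,-0.025],[-0.003,0,-0.025],[-0.003,0,-0.025],[-0.003,0,-0.02],[0,0,0],[0,0,0]], "twist": [0,0,0,0,0,0,0,0]}' 255; python3 - <<'E'
from h import *
cap('side','f9.png')
im=cv2.imread('pics/f9.png')[170:320,170:320]; cv2.imwrite('pics/f9c.png',cv2.resize(im,None,fx=4,fy=4,interpolation=2))
cap('wrist','f9w.png')
E
```

```text
time: 27.65
tool_pos: [556.5, 145.3, 108.5]
tcp_rot: [3.021, 0.0, 1.491]
contact_force: [0.1, -0.8, 1.7]
grip_width: 51.3
```

View pics/f9c.png

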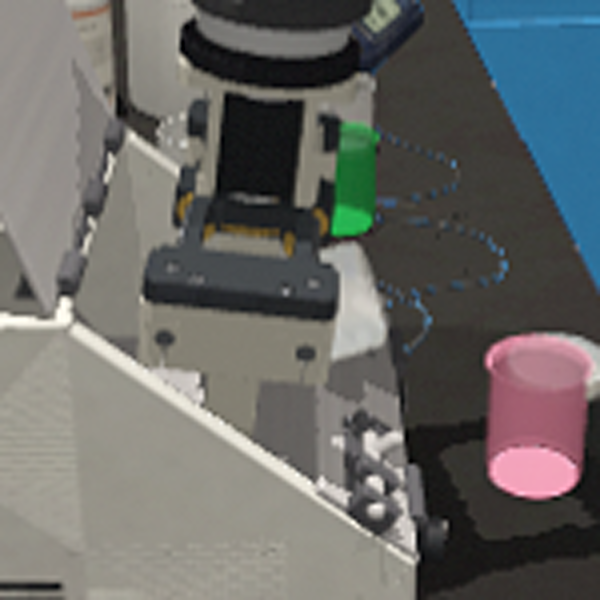

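View pics/f9w.png

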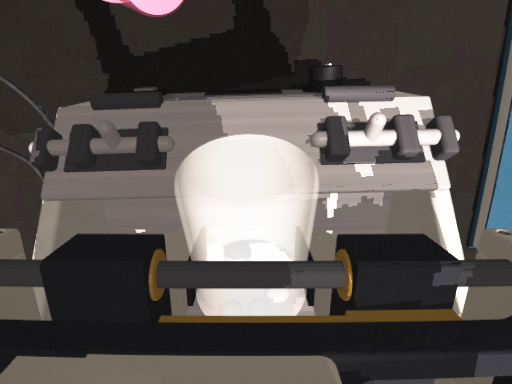

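```bash
python3 -m handwheel '{"translation": [[-0.02,0,0.04],[-0.01,0,0.06],[0,0,0.06],[0,0,0.08],[0,0,0.08],[0,0,0.08],[0,0,0],[0,0,0]], "twist": [0,0,0,0,0,0,0,0]}' 255; python3 - <<'E'
from h import *
cap('side','g1.png')
im=cv2.imread('pics/g1.png')[170:320,170:320]; cv2.imwrite('pics/g1c.png',cv2.resize(im,None,fx=4,fy=4,interpolation=2))
cap('wrist','g1w.png')
E
```

```text
time: 28.75
tool_pos: [550.7, 145.5, 172.2]
tcp_rot: [3.023, 0.0, 1.491]
contact_force: [0.3, -0.1, 0.4]
grip_width: 51.2
```

View pics/g1c.png

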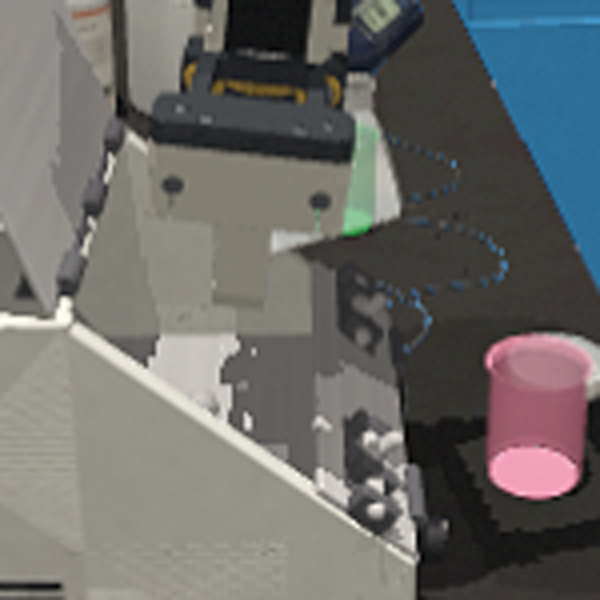

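View pics/g1w.png

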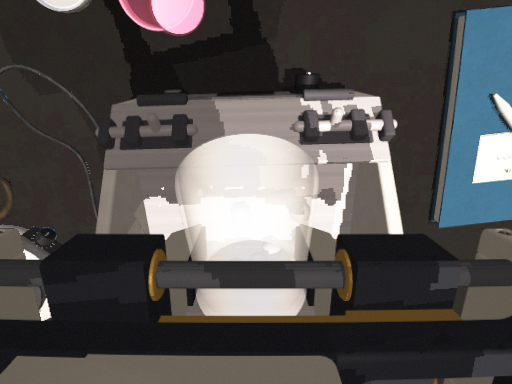

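```bash
python3 - <<'E'
from h import *
from scipy.optimize import fsolve
c=cap('top','g2.png')
for px in [(92,215),(37,215),(92,142),(65,226),(88,222),(91,243),(68,247),(100,250)]:
    print(px,fsolve(lambda q:proj(c,[q[0],q[1],5])-np.array(px),[450,300]).round())
E
```

```text
(92, 215) [429. 334.]
(37, 215) [426. 490.]
(92, 142) [637. 348.]
(65, 226) [397. 408.]
(88, 222) [410. 344.]
(91, 243) [352. 332.]
(68, 247) [339. 396.]
(100, 250) [333. 306.]
```

View pics/g2.png

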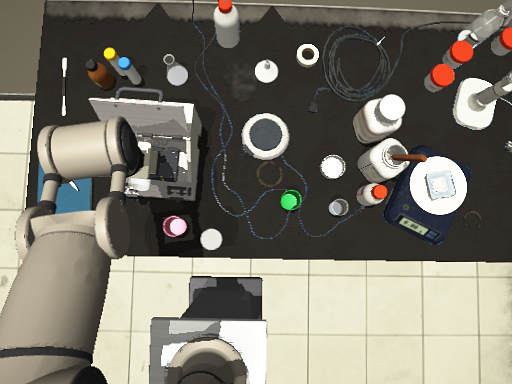

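```bash
python3 -m handwheel '{"translation": [[-0.15,0.13,0.02],[-0.16,0.13,0],[-0.16,0.13,0],[-0.15,0.13,0],[-0.15,0.13,0],[-0.15,0.13,-0.05],[-0.01,0,-0.2],[-0.02,0,-0.25]], "twist": [0,0,0,0,0,0,0,0]}' 255; python3 - <<'E'
from h import *
cap('side','g3.png')
cap('wrist','g3w.png')
E
```

```text
time: 29.9
tool_pos: [404.4, 266.1, 98.0]
tcp_rot: [3.022, -0.002, 1.49]
contact_force: [0.6, 0.4, -1.1]
grip_width: 50.9
```

View pics/g3.png

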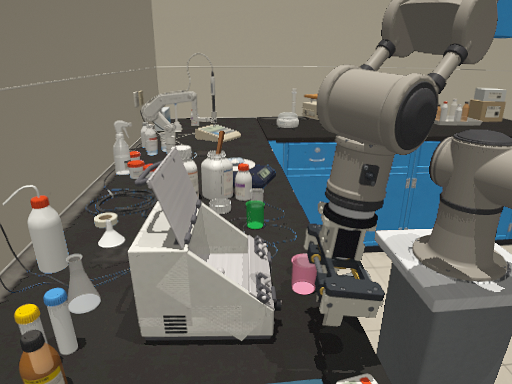

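View pics/g3w.png

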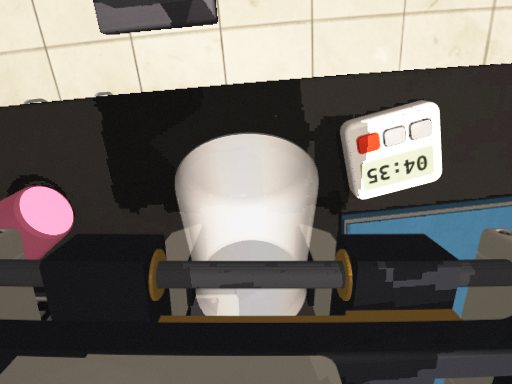

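```bash
python3 -m handwheel '{"translation": [[0.01,0,-0.08],[0.01,0,-0.08],[0,0,-0.08],[0,0,-0.08],[-0.01,0,-0.06],[-0.04,0,-0.03],[-0.04,0,-0.03],[-0.03,0,-0.02]], "twist": [0,0,0,0,0,0,0,0]}' 255; python3 - <<'E'
from h import *
cap('side','g4.png')
im=cv2.imread('pics/g4.png')[220:384,260:424]; cv2.imwrite('pics/g4c.png',cv2.resize(im,None,fx=3.6,fy=3.6,interpolation=2))
E
```

```text
time: 31.0
tool_pos: [388.2, 265.0, 24.4]
tcp_rot: [3.026, 0.001, 1.488]
contact_force: [-0.2, 0.7, -0.9]
grip_width: 51.0
```

View pics/g4c.png

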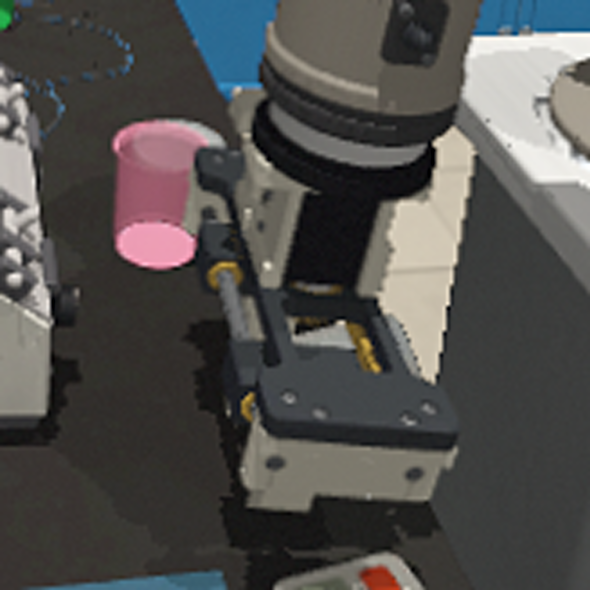

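```bash
python3 -m handwheel '{"translation": [[0,0,0],[0,0,0],[0,0,0],[0,0,0],[0,0,0.05],[0,0,0.08],[0,0,0.1],[0,0,0.1]], "twist": [0,0,0,0,0,0,0,0]}' 61; python3 - <<'E'
from h import *
cap('side','g5.png')
im=cv2.imread('pics/g5.png')[220:384,260:424]; cv2.imwrite('pics/g5c.png',cv2.resize(im,None,fx=3.6,fy=3.6,interpolation=2))
c=cap('wrist','g5w.png')
for r in spot_point('wrist','beaker_mid')[:3]: print(r['score'],w(c,r['position']))
E
```

```text
time: 32.05
tool_pos: [388.0, 265.1, 77.1]
tcp_rot: [3.026, 0.001, 1.489]
contact_force: [0.2, 0.8, 0.8]
grip_width: 69.5
0.83 [352.10149568 256.15960252  24.1167302 ]
```

View pics/g5w.png

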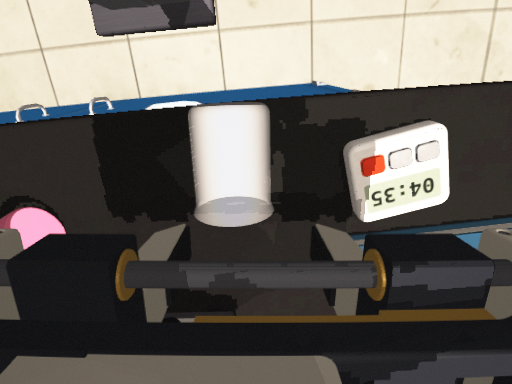

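View pics/g5c.png

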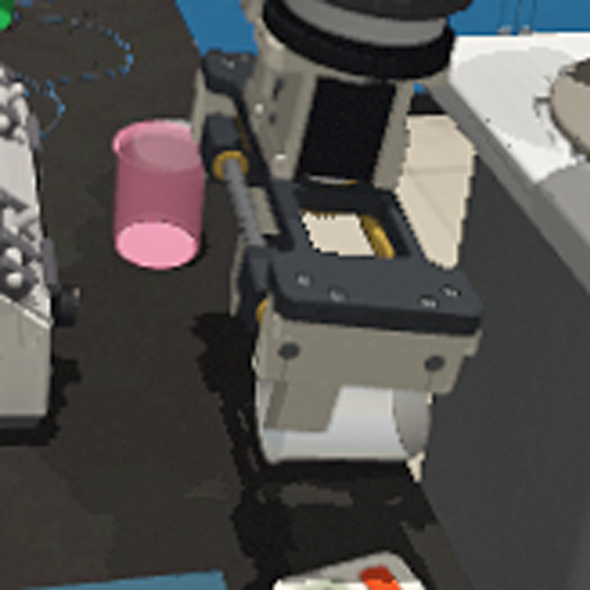

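```bash
python3 -m handwheel '{"translation": [[-0.08,-0.015,0.03],[-0.08,-0.015,0.01],[-0.08,-0.015,0],[-0.07,-0.015,0],[0,0,0],[-0.01,0,-0.04],[-0.01,0,-0.05],[-0.01,0,-0.05]], "twist": [0,0,0,0,0,0,0,0]}' 33; python3 - <<'E'
from h import *
c=cap('wrist','g6w.png')
for r in spot_point('wrist','beaker_mid')[:3]: print(r['score'],w(c,r['position']))
E
```

```text
time: 33.2
tool_pos: [332.9, 255.2, 60.1]
tcp_rot: [3.026, 0.001, 1.489]
contact_force: [-0.3, -0.3, -0.7]
grip_width: 80.0
0.8 [355.40011157 254.60499515  22.82019853]
```

View pics/g6w.png

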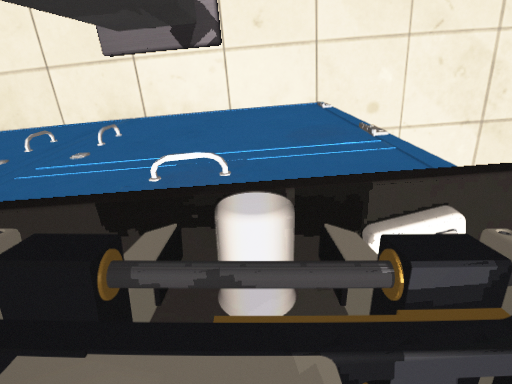

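```bash
python3 -m handwheel '{"translation": [[0.02,0,-0.06],[0.02,0,-0.06],[0.015,0,-0.05],[0,0,-0.03],[0,0,0],[0,0,0],[0,0,0],[0,0,0]], "twist": [0,0,0,0,0,0,0,0]}' 33; python3 -m handwheel '{"translation": [[0,0,0],[0,0,0],[0,0,0],[0,0,0],[0,0,0],[0,0,0],[0,0,0.02],[0,0,0.04]], "twist": [0,0,0,0,0,0,0,0]}' 255
```

```text
time: 34.3
tool_pos: [341.6, 255.1, 27.7]
tcp_rot: [3.027, 0.001, 1.489]
contact_force: [-0.3, 0.3, 0.2]
grip_width: 80.2
time: 35.3
tool_pos: [341.3, 254.9, 37.0]
tcp_rot: [3.028, 0.002, 1.489]
contact_force: [0.5, -0.1, -0.2]
grip_width: 49.1
```

```bash
python3 -m handwheel '{"translation": [[0.0,0.04,0.3],[0.0,0.04,0.32],[0.05,0.04,0.32],[0.25,0.03,0.1],[0.28,0.03,0],[0.28,0.03,0],[0.28,0.03,0],[0.28,0.03,0]], "twist": [-0.117,-0.117,-0.117,-0.117,-0.117,-0.117,-0.117,-0.117]}' 255; python3 - <<'E'
from h import *
cap('side','i1.png')
E
```

```text
time: 36.3
tool_pos: [555.5, 296.1, 203.6]
tcp_rot: [3.034, -0.003, -0.013]
contact_force: [-0.4, 0.6, -0.1]
grip_width: 49.2
```

View pics/i1.png

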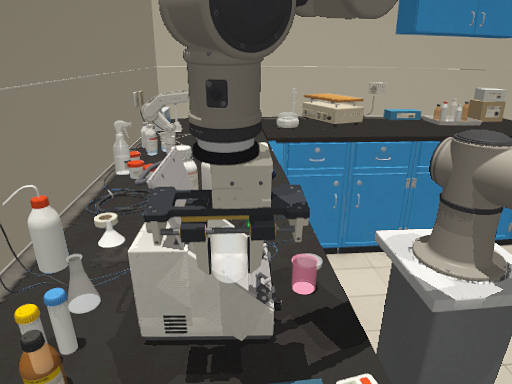

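```bash
python3 -m handwheel '{"translation": [[-0.005,-0.02,-0.05],[-0.008,-0.02,-0.05],[-0.008,-0.02,-0.05],[-0.008,-0.02,-0.05],[-0.008,0,-0.04],[-0.008,0,-0.04],[-0.008,0.01,-0.04],[-0.008,0.01,-0.04]], "twist": [-0.037,0,0,0,0,0,0,0]}' 255; python3 - <<'E'
from h import *
cap('side','i2.png'); cap('wrist','i2w.png')
im=cv2.imread('pics/i2.png')[180:330,140:290]; cv2.imwrite('pics/i2c.png',cv2.resize(im,None,fx=4,fy=4,interpolation=2))
E
```

```text
time: 37.35
tool_pos: [550.3, 286.3, 147.5]
tcp_rot: [3.035, -0.007, -0.078]
contact_force: [-1.0, 1.7, 4.5]
grip_width: 48.7
```

View pics/i2c.png

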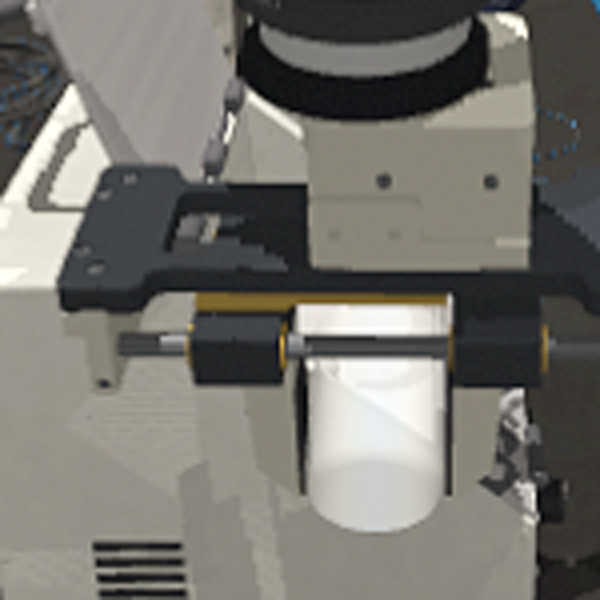

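View pics/i2w.png

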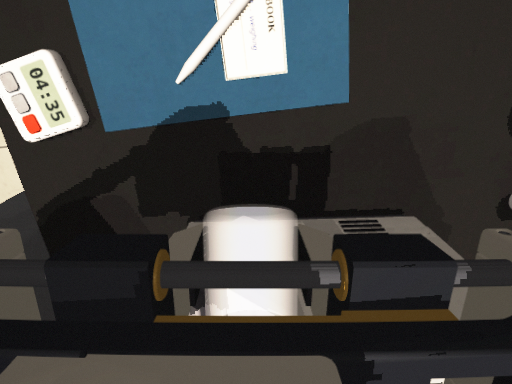

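```bash
python3 -m handwheel '{"translation": [[-0.005,0.01,-0.035],[-0.005,0.01,-0.035],[-0.005,0.01,-0.035],[-0.005,0.005,-0.035],[-0.005,0,-0.035],[-0.005,-0.005,-0.035],[-0.005,-0.008,-0.035],[-0.005,-0.01,-0.035]], "twist": [0,0,0,0,0,0,0,0]}' 255; python3 - <<'E'
from h import *
cap('side','i3.png')
im=cv2.imread('pics/i3.png')[180:330,140:290]; cv2.imwrite('pics/i3c.png',cv2.resize(im,None,fx=4,fy=4,interpolation=2))
cap('wrist','i3w.png')
E
```

```text
time: 38.45
tool_pos: [544.3, 290.1, 102.5]
tcp_rot: [3.038, -0.008, -0.077]
contact_force: [0.5, 4.1, 3.0]
grip_width: 49.1
```

View pics/i3c.png

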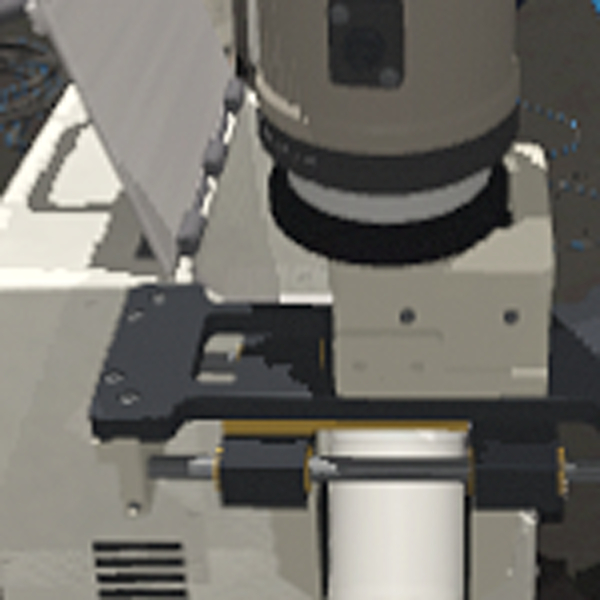

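View pics/i3w.png

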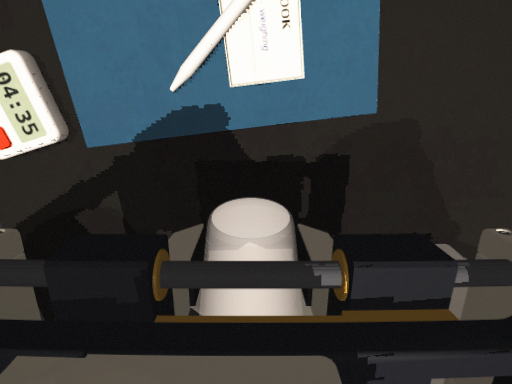

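```bash
python3 - <<'E'
import cv2
im=cv2.imread('pics/i3.png')[260:384,160:310]; cv2.imwrite('pics/i3d.png',cv2.resize(im,None,fx=4,fy=4,interpolation=2))
E
```

```text
(no output)
```

View pics/i3d.png

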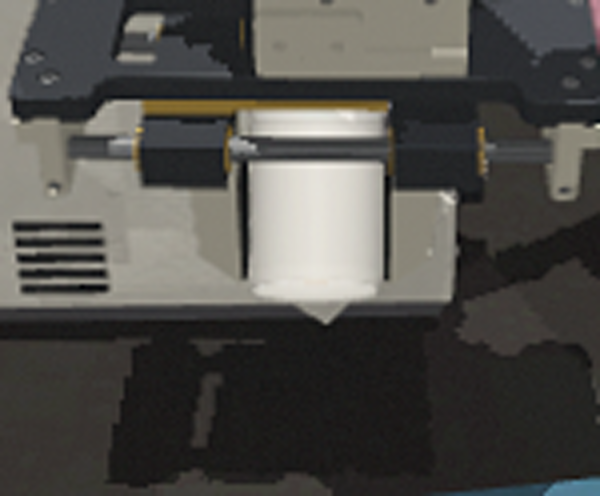

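```bash
python3 -m handwheel '{"translation": [[0,-0.025,0],[0,-0.025,0],[0,0.03,-0.02],[-0.005,0.03,-0.08],[-0.01,0,-0.09],[-0.01,0,-0.09],[-0.01,0,-0.09],[-0.01,0,-0.06]], "twist": [0,0,0,0,0,0,0,0]}' 255; python3 - <<'E'
from h import *
cap('side','i4.png')
im=cv2.imread('pics/i4.png')[260:384,160:310]; cv2.imwrite('pics/i4d.png',cv2.resize(im,None,fx=4,fy=4,interpolation=2))
E
```

```text
time: 39.55
tool_pos: [536.7, 294.7, 34.2]
tcp_rot: [3.044, -0.007, -0.078]
contact_force: [-5.7, 3.8, 40.6]
grip_width: 49.4
```

View pics/i4d.png

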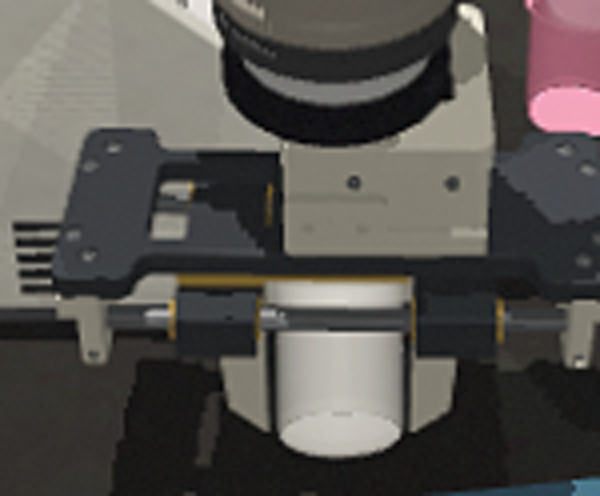

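```bash
python3 -m handwheel '{"translation": [[0,0.07,0.06],[0.02,0,0.25],[0.02,0,0.28],[0.02,0,0.2],[0.02,-0.07,0],[0,-0.055,0],[0,0,-0.04],[0,0,-0.04]], "twist": [0,0,0,0,0,0,0,0]}' 255; python3 - <<'E'
from h import *
cap('side','i5.png')
im=cv2.imread('pics/i5.png')[180:330,140:290]; cv2.imwrite('pics/i5d.png',cv2.resize(im,None,fx=4,fy=4,interpolation=2))
E
```

```text
time: 40.6
tool_pos: [546.7, 285.8, 138.4]
tcp_rot: [3.042, -0.002, -0.078]
contact_force: [-0.3, 0.4, -0.2]
grip_width: 49.4
```

View pics/i5d.png

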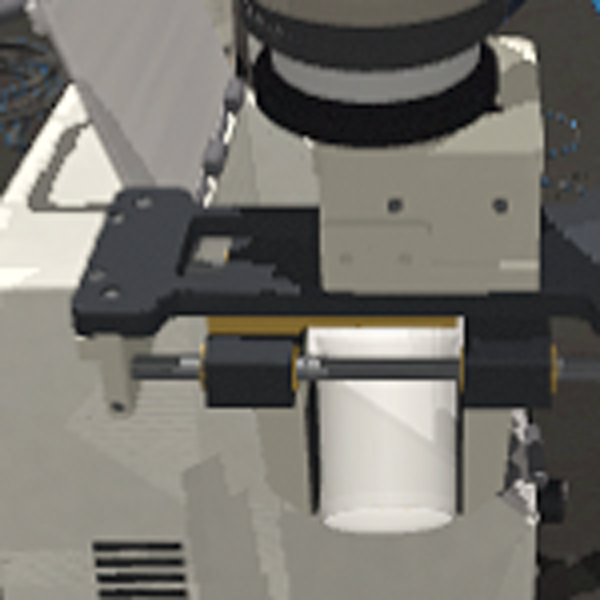

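```bash
python3 -m handwheel '{"translation": [[-0.005,0.01,-0.045],[-0.005,0.01,-0.045],[-0.005,0.005,-0.045],[-0.005,0,-0.045],[-0.005,-0.01,-0.045],[-0.005,-0.02,-0.045],[-0.005,-0.02,-0.045],[0,-0.02,-0.01]], "twist": [0,0,0,0,0,0,0,0]}' 255; python3 - <<'E'
from h import *
cap('side','i6.png')
im=cv2.imread('pics/i6.png')[240:384,140:290]; cv2.imwrite('pics/i6d.png',cv2.resize(im,None,fx=4,fy=4,interpolation=2))
E
```

```text
time: 41.65
tool_pos: [540.9, 282.6, 85.3]
tcp_rot: [3.047, -0.002, -0.076]
contact_force: [-0.8, 14.0, -1.4]
grip_width: 49.7
```

View pics/i6d.png

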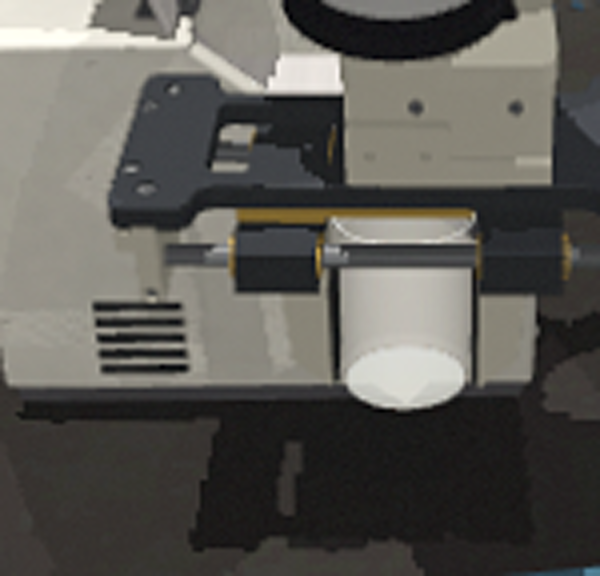

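```bash
python3 -m handwheel '{"translation": [[0,0.05,0],[0,0.03,-0.02],[-0.005,0,-0.06],[-0.005,0,-0.07],[-0.005,0,-0.07],[-0.005,0,-0.06],[0,0,-0.03],[0,0,0]], "twist": [0,0,0,0,0,0,0,0]}' 255; python3 - <<'E'
from h import *
cap('side','i7.png')
im=cv2.imread('pics/i7.png')[240:384,140:290]; cv2.imwrite('pics/i7d.png',cv2.resize(im,None,fx=4,fy=4,interpolation=2))
cap('wrist','i7w.png')
E
```

```text
time: 42.7
tool_pos: [536.4, 292.7, 33.0]
tcp_rot: [3.043, 0.002, -0.077]
contact_force: [-0.5, -0.8, -0.6]
grip_width: 49.5
```

View pics/i7d.png

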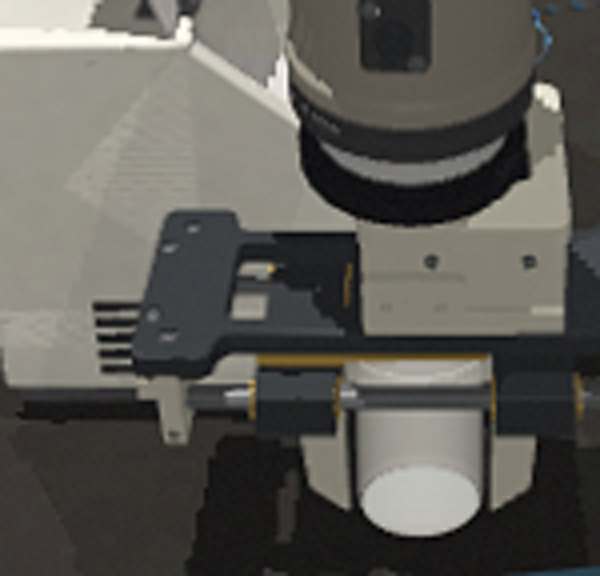

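View pics/i7w.png

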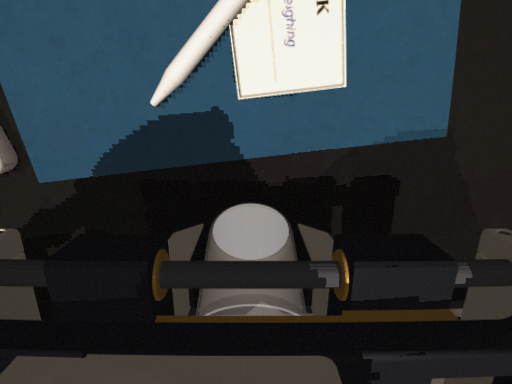

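```bash
python3 -m handwheel '{"translation": [[0,0,-0.012],[0,0,-0.012],[0,0,-0.012],[0,0,-0.01],[0,0,-0.01],[0,0,0],[0,0,0],[0,0,0]], "twist": [0,0,0,0,0,0,0,0]}' 255
```

```text
time: 43.8
tool_pos: [537.6, 293.9, 32.9]
tcp_rot: [3.046, -0.004, -0.077]
contact_force: [0.2, 0.6, -1.0]
grip_width: 49.4
```

```bash
python3 -m handwheel '{"translation": [[0,0,-0.03],[0,0,-0.03],[0,0,-0.03],[0,0,0],[0,0,0],[0,0,0],[0,0,0],[0,0,0]], "twist": [0,0,0,0,0,0,0,0]}' 255
```

```text
time: 44.8
tool_pos: [540.6, 298.9, 29.5]
tcp_rot: [3.055, -0.015, -0.077]
contact_force: [-0.3, 1.3, 2.4]
grip_width: 48.9
```

```bash
python3 -m handwheel '{"translation": [[0,0,0],[0,0,0],[0,0,0],[0,0,0],[0,0,0],[0,0,0],[0,0,0.05],[0,0,0.1]], "twist": [0,0,0,0,0,0,0,0]}' 10; python3 - <<'E'
from h import *
cap('side','j1.png');cap('wrist','j1w.png')
im=cv2.imread('pics/j1.png')[240:384,140:290]; cv2.imwrite('pics/j1d.png',cv2.resize(im,None,fx=4,fy=4,interpolation=2))
E
```

```text
time: 45.8
tool_pos: [539.5, 298.1, 51.1]
tcp_rot: [3.053, -0.012, -0.077]
contact_force: [-0.3, 0.4, -0.1]
grip_width: 88.6
```

View pics/j1d.png

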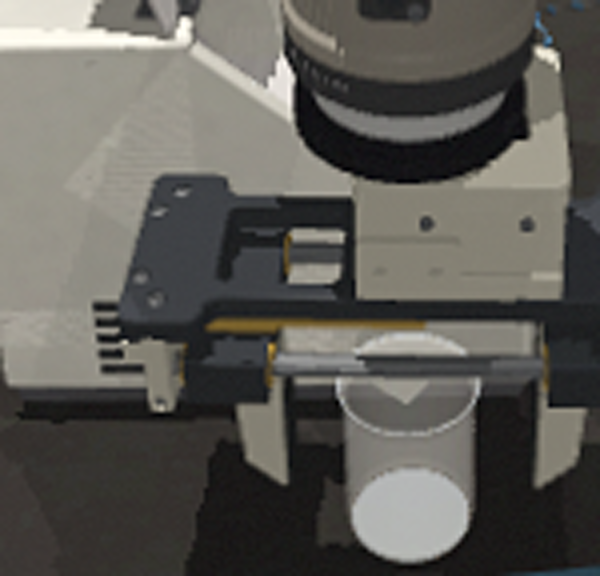

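View pics/j1w.png

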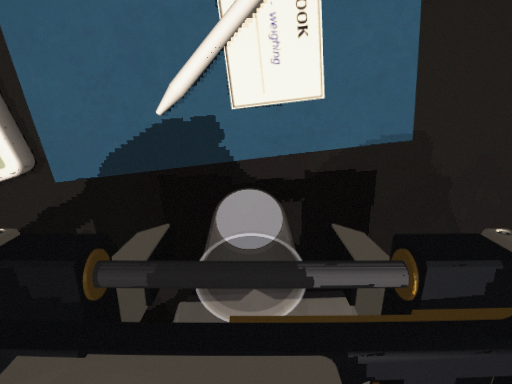

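```bash
python3 -m handwheel '{"translation": [[0,0,0.2],[0,0,0.25],[0.1,0,0.27],[0.18,0,0.27],[0.2,0,0.27],[0.2,0,0.27],[0.2,0,0.27],[0.17,0,0.25]], "twist": [0,0,0,0,0,0,0,0]}' 10; python3 -m handwheel '{"translation": [[0,-0.27,0],[0,-0.27,0],[0,-0.27,0],[0,-0.25,0],[0,0,0],[0,0,0],[0,0,0],[0,0,0]], "twist": [0,0,0,0,0,0,0,0]}' 194; python3 - <<'E'
from h import *
c=cap('side','j2.png');
for r in spot_point('side','flap_handle')[:1]: print(r['score'],w(c,r['position']))
c=cap('wrist','j2w.png')
for r in spot_point('wrist','flap_handle')[:1]: print(r['score'],w(c,r['position']))
E
```

```text
time: 46.9
tool_pos: [692.8, 298.6, 361.6]
tcp_rot: [3.055, -0.017, -0.075]
contact_force: [1.6, -0.0, 0.8]
grip_width: 88.1
time: 47.9
tool_pos: [698.7, 139.1, 360.1]
tcp_rot: [3.059, -0.026, -0.073]
contact_force: [0.3, -0.6, 0.2]
grip_width: 22.3
0.65 [695.83934402 137.32561784 266.89437609]
0.7 [692.82513453 136.04927677 267.23127675]
```

View pics/j2.png

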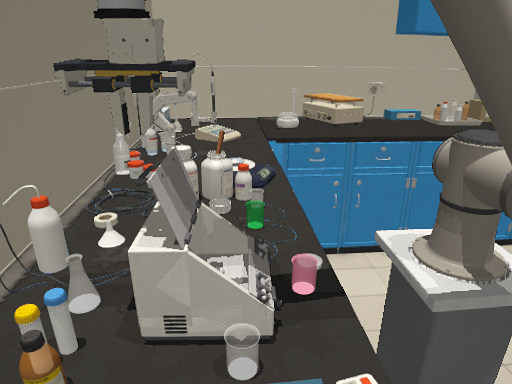

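View pics/j2w.png

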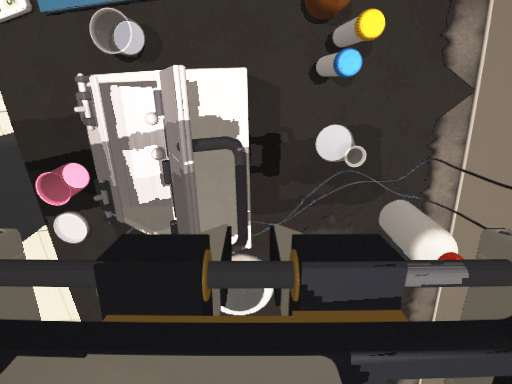

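```bash
python3 -m handwheel '{"translation": [[-0.02,-0.01,-0.07],[-0.02,-0.005,-0.09],[-0.02,0,-0.09],[-0.02,0,-0.09],[-0.01,0,-0.09],[-0.005,0,-0.07],[0,0,-0.05],[0,0,0]], "twist": [0,0,0,0,0,0,0,0]}' 194; python3 - <<'E'
from h import *
cap('wrist','j3w.png');cap('side','j3.png')
im=cv2.imread('pics/j3.png')[90:240,60:210]; cv2.imwrite('pics/j3d.png',cv2.resize(im,None,fx=4,fy=4,interpolation=2))
E
```

```text
time: 49.1
tool_pos: [690.3, 137.0, 287.1]
tcp_rot: [3.062, -0.056, -0.072]
contact_force: [2.5, 0.5, -0.2]
grip_width: 22.1
```

View pics/j3d.png

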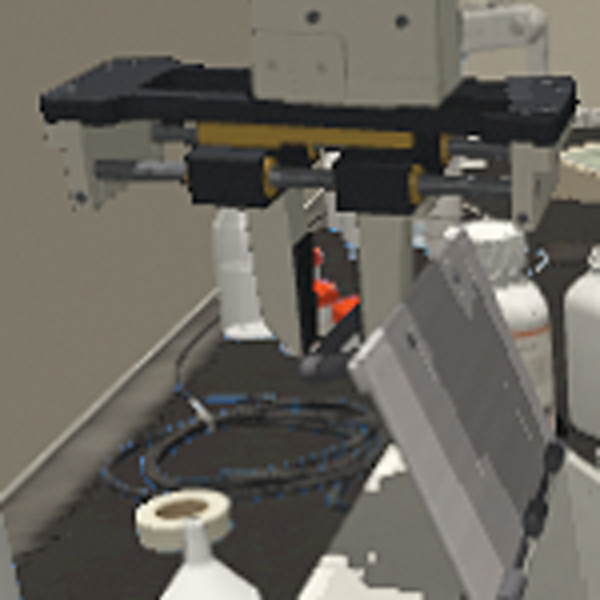

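View pics/j3w.png

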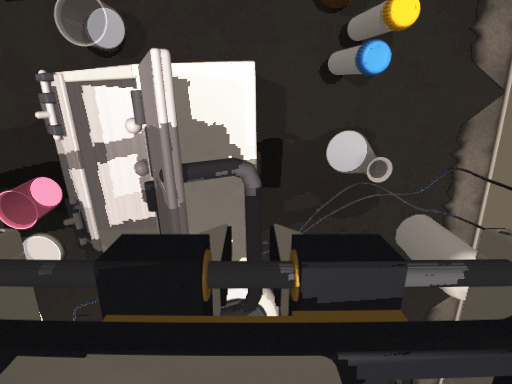

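```bash
python3 -m handwheel '{"translation": [[0.005,0,-0.05],[0.005,0,-0.05],[0.005,0,-0.05],[0,0,-0.02],[0,0,0],[0,0,0],[0,0,0],[0,0,0]], "twist": [0,0,0,0,0,0,0,0]}' 194
```

```text
time: 50.2
tool_pos: [693.6, 137.0, 260.4]
tcp_rot: [3.063, -0.059, -0.072]
contact_force: [3.6, -0.3, 3.5]
grip_width: 21.8
```

```bash
python3 -m handwheel '{"translation": [[0,0,0.05],[0,0,0.02],[0,0,0],[0,0,0],[0,0,0],[0,0,0],[0,0,0],[0,0,0]], "twist": [0,0,0,0,0,0,0,0]}' 255
```

```text
time: 51.2
tool_pos: [692.4, 137.1, 270.1]
tcp_rot: [3.062, -0.054, -0.072]
contact_force: [3.1, -0.1, 0.1]
grip_width: 7.9
```

```bash
python3 -c "
import numpy as np
a=np.radians(48.2+np.arange(0,18)*8.5);x=115*np.cos(a)/150;z=115*np.sin(a)/150
for i in range(17):print(i,np.round([(x[i+1]-x[i]),z[i+1]-z[i]],3),np.round([616.5+x[i+1]*150,185+z[i+1]*150]))"
```

```text
0 [-0.09   0.069] [680. 281.]
1 [-0.099  0.055] [665. 289.]
2 [-0.106  0.04 ] [649. 295.]
3 [-0.111  0.024] [632. 299.]
4 [-0.113  0.007] [615. 300.]
5 [-0.113 -0.01 ] [598. 299.]
6 [-0.111 -0.026] [582. 295.]
7 [-0.105 -0.042] [566. 288.]
8 [-0.098 -0.058] [551. 280.]
9 [-0.088 -0.071] [538. 269.]
10 [-0.077 -0.084] [526. 256.]
11 [-0.064 -0.094] [517. 242.]
12 [-0.049 -0.103] [509. 227.]
13 [-0.033 -0.109] [504. 210.]
14 [-0.017 -0.112] [502. 194.]
15 [-0.    -0.114] [502. 177.]
16 [ 0.017 -0.112] [504. 160.]
```

```bash
python3 -m handwheel '{"translation": [[-0.09,0.006,0.08],[-0.093,0.006,0.066],[-0.102,0.007,0.051],[-0.109,0.008,0.036],[-0.112,0.008,0.02],[-0.114,0.008,0.003],[-0.113,0.008,-0.014],[-0.1,0.008,-0.028]], "twist": [0,0,0,0,0,0,0,0]}' 255
```

```text
time: 52.2
tool_pos: [560.1, 143.9, 290.2]
tcp_rot: [3.056, -0.037, -0.073]
contact_force: [14.2, -1.0, -21.1]
grip_width: 8.1
```

```bash
python3 -m handwheel '{"translation": [[-0.085,0.006,-0.075],[-0.08,0.006,-0.083],[-0.07,0.005,-0.09],[-0.055,0.004,-0.097],[-0.04,0.003,-0.104],[-0.028,0.002,-0.11],[-0.012,0.001,-0.112],[0,0,-0.1]], "twist": [0,0,0,0,0,0,0,0]}' 255
```

```text
time: 53.2
tool_pos: [500.4, 147.6, 183.2]
tcp_rot: [3.057, -0.056, -0.071]
contact_force: [1.5, 0.6, 3.2]
grip_width: 8.2
```

```bash
python3 -m handwheel '{"translation": [[0.005,0,-0.07],[0.01,0,-0.07],[0.01,0,-0.06],[0.005,0,-0.05],[0,0,-0.05],[0,0,-0.05],[0,0,-0.05],[0,0,-0.05]], "twist": [0,0,0,0,0,0,0,0]}' 255; python3 - <<'E'
from h import *
cap('side','k1.png')
im=cv2.imread('pics/k1.png')[180:330,130:290]; cv2.imwrite('pics/k1d.png',cv2.resize(im,None,fx=4,fy=4,interpolation=2))
E
```

```text
time: 54.2
tool_pos: [506.7, 149.1, 134.4]
tcp_rot: [3.059, -0.073, -0.071]
contact_force: [-14.8, -1.4, 39.5]
grip_width: 7.9
```

View pics/k1d.png

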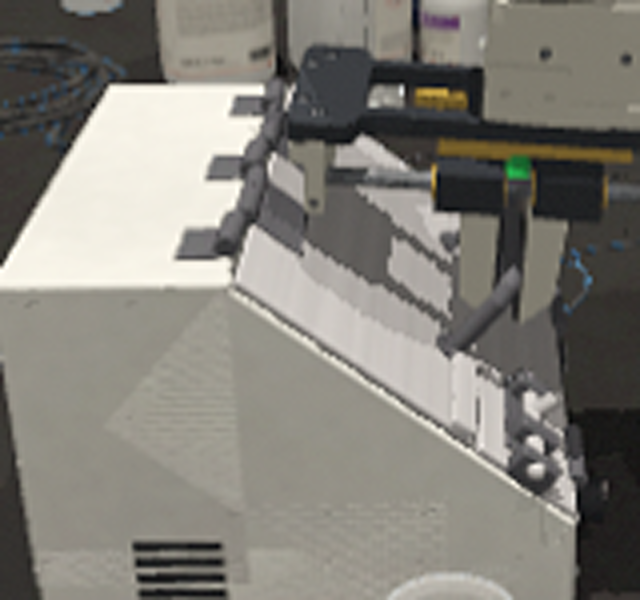

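```bash
python3 -m handwheel '{"translation": [[0,0,0],[0,0,0],[0,0,0],[0,0,0.03],[0,0,0.06],[0,0,0.1],[0,0,0.15],[0,0,0.2]], "twist": [0,0,0,0,0,0,0,0]}' 172; python3 - <<'E'
from h import *
c=cap('side','k2.png')
im=cv2.imread('pics/k2.png')[180:330,130:290]; cv2.imwrite('pics/k2d.png',cv2.resize(im,None,fx=4,fy=4,interpolation=2))
for r in spot_point('side','flap_handle')[:1]: print(r['score'],w(c,r['position']))
E
```

```text
time: 55.25
tool_pos: [499.5, 149.6, 215.1]
tcp_rot: [3.058, -0.053, -0.073]
contact_force: [0.7, 0.3, 0.5]
grip_width: 29.8
0.61 [507.92837243 147.12342314 147.50844825]
```

View pics/k2d.png

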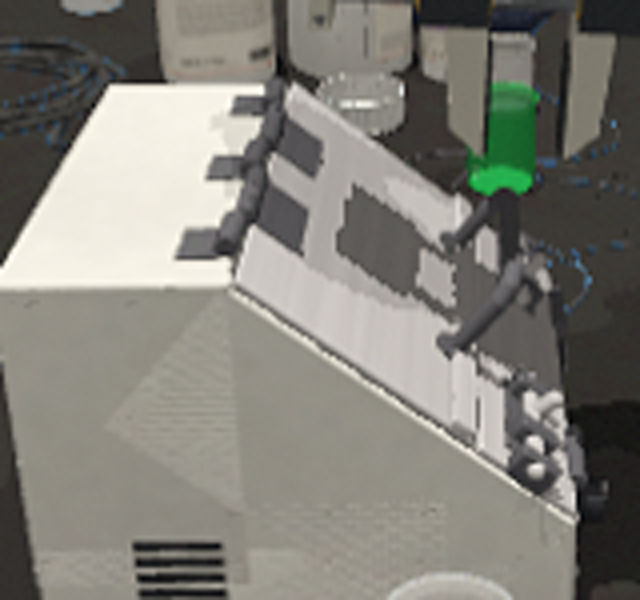

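```bash
python3 -m handwheel '{"translation": [[0.03,-0.01,0],[0.01,-0.005,0],[0,0,-0.05],[0,0,-0.06],[0,0,-0.06],[0,0,-0.05],[0,0,-0.04],[0,0,-0.05]], "twist": [0,0,0,0,0,0,0,0]}' 255
```

```text
time: 56.35
tool_pos: [507.2, 147.3, 174.7]
tcp_rot: [3.058, -0.062, -0.074]
contact_force: [-32.6, -2.2, 89.0]
grip_width: 0.0
```

```bash
python3 -m handwheel '{"translation": [[0,0,0.1],[0,0,0.2],[0,0,0.25],[-0.1,0,0.25],[-0.1,0,0.2],[0,0,0],[0,0,0],[0,0,0]], "twist": [0,0,0,0,0,0,0,0]}' 255; python3 - <<'E'
from h import *
c=cap('side','k3.png');d=cap('top','k3t.png')
for n,cc in (('side',c),('top',d)):
  for r in spot_point(n,'flap_handle')[:1]: print(r['score'],w(cc,r['position']))
  for r in spot_point(n,'beaker_mid')[:4]: print(n,r['score'],w(cc,r['position']))
E
```

```text
time: 57.35
tool_pos: [476.3, 147.4, 328.4]
tcp_rot: [3.059, -0.064, -0.073]
contact_force: [-0.1, -0.2, 0.6]
grip_width: 0.4
0.97 [509.88147464 146.43071839 146.97407772]
side 0.67 [410.80882312  96.55850822  34.87527142]
side 0.66 [541.99022817 297.39407886  36.56125355]
0.74 [503.33421138 144.90486947 145.90778856]
top 0.68 [406.70185715  92.3870324   34.85534642]
top 0.6 [ 483.55773921 -216.72447171   35.44815456]
```

View pics/k3.png

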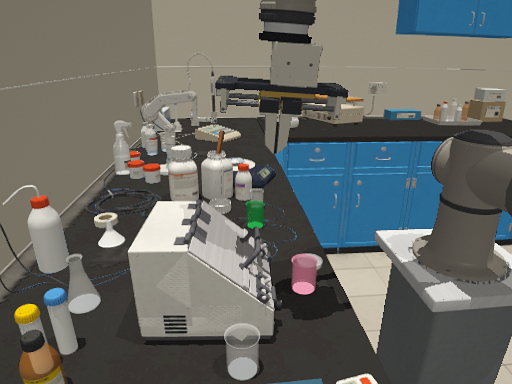

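View pics/k3t.png

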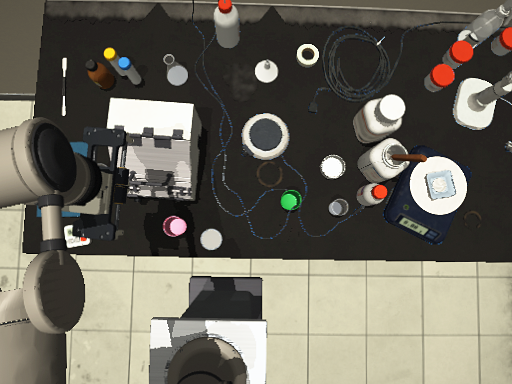

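```bash
python3 -c "
from plant import *
print(close_job())"
```

```text
the job is handed in; nothing more can be done
None
```

I handed the job in at about 57 s. The balls are poured into the trough, the empty beaker stands upright on the worktop, and the flap is pressed shut.

- **Flap:** I gripped the handle and swung the flap to its stop. The side picture matched an angle of about 2.6 rad.
- **Pour:** The tool could only point down, so I tilted the beaker in the grip against the door's top edge. Afterwards the wrist picture showed the beaker empty. I saw two balls lying in the trough. I never saw all six there at once, but none showed anywhere outside the mill.
- **Beaker:** I laid it on its side near the front edge of the worktop and gripped it again lower down. I then turned it up against the mill's left side edge, which took two tries. It now stands at about (542, 297), left of the mill and clear of the blue book.
- **Closing:** Both cameras put the handle at about z 147 mm, against 149 mm for fully shut.

- **Forces:** Two readings came close to the limits. The final press on the handle, with the closed fingertips, showed 89 N at the wrist (limit 120 N). While I lowered the beaker it showed about 40 N. I read that as the beaker pressing on the worktop, though its rim may have touched the gripper body, where the limit is 40 N.
- **Other items:** I never handled the door bolts or the other vessels. In the last pictures the vessels stand where they were; I did not measure the bolts separately.

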